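# Put the skulls away and park the bench magnifier

## Robot

A 6-joint arm with a two-finger parallel gripper is mounted at the origin on the work surface. World frame = base frame: x ahead of the robot, y to its left, z up, the work surface at z = 0. Lengths are in m, angles in rad, forces in N, time in s.
With the tool pointing down it reaches from about 0.35 to 0.775 m from the base axis. Payload 7.3 kg.
Tool frame: the origin (TCP) lies at the very end of the fingers, on their centre line; the grasp point (between the pads) lies 19 mm behind it (robot.pinch_z is the distance from the TCP to the grasp point, in m); z points along the fingers, y is the line along which they close (so a half turn about z gives the same grasp; the last joint's range is limited). The gripper opens to 92 mm and grips with 3 to 60 N. Pads are 19 mm wide; open, the fingers measure 130 mm over their backs; the gripper's body (75 mm by 190 mm) begins 47 mm behind the grasp point.
Start: joints at [-1.297, 0.342, 1.524, -0, 1.275, -0.146], TCP at [0.214, -0.479, 0.227] pointing down, gripper open.
Joint ranges: [-2.53, 2.53], [-0.77, 2.02], [0.04, 2.7], [-1, 4.14], [0.28, 2.66], [-3.11, 3.11]. Speed limits (rad/s): [2.57, 2.57, 3.14, 3.14, 3.14, 3.14].

## Interface

Orientations are given as [roll, pitch, yaw] about the fixed x, y, z axes, in that order (R = Rz(yaw) Ry(pitch) Rx(roll)).
In Python, from cell import robot gives the robot as it stands.
- The arm moves only by the tool move_arm, never from a script. Its argument "motion" is a list of rows, each a list of 6 numbers: the shift along the tool's x, y, z in units of 0.1 m (1.0 is 0.1 m), then the turn, a rotation vector about the tool's x, y, z in units of pi rad (1.0 is pi rad). In form: [[dx, dy, dz, rx, ry, rz], ...]. A call has 1 to 12 rows; each row is the pose to reach, as a shift and turn from the pose commanded when the call began, along the tool's axes at that moment, turning the shorter way round; what a row does not reach only later rows make up. A row lasts 1/8 s, in which the tool goes at most 62.5 mm and 10.7 degrees, less where a joint would pass 70% of its speed; a pose out of reach is approached as far as the arm can. A call with a number of a shift or a turn outside -1 to 1 is refused whole. A call with a gripper value outside its range is refused whole. "fingers" is the opening, from -1 (shut) to 1 (fully open), set as the call begins (left out, the last holds). The fingers move at their own pace and stop on an object; "newtons" is the grip in N (left out, the last holds). Time passes only in rows, so rows that repeat a pose let the fingers close. It gives the time, the measured TCP pose, the force, the opening and the grip force at its end, in the units of the state.
- robot.observe(): the state, without advancing time (a new reading comes with each control period).
- robot.read_camera(name): name is "scene" or "top"; returns a dict with "image" (480x640x3 uint8, red, green, blue), "range_z" (480x640 float32, m along the optical axis (not along the pixel's ray), 0 where there is no reading), "vfov" (degrees; the focal length in pixels is half the picture's height over the tangent of half this angle, whatever the lens; pixels are square), "cx", "cy" (the principal point, pixels), "extrinsics" (4x4, takes a point from camera to world coordinates). Camera axes: x right, y up, looking along -z (the intrinsics and any distortion apply to the point x, -y, -z); pixel columns grow to the right and rows downward; lengths in m; the calibration is good to about 2 mm. A picture is of the moment at which its call begins.
- robot.hand_in(): hands the job in; it is judged then, once.
The state is a dict: "time": time; "qpos": joint angles; "qvel": joint speeds; "joint_efforts": joint torques, N m; "tool_pos": TCP position; "tool_rot": TCP orientation; "contact_force": force on the tool from outside, world axes, zero at the start; "torque": the same for the moment, N m; "opening": finger opening in m; "grip_force": force on a finger pad.
Only numpy, scipy, OpenCV 4.12 (cv2) and the standard library are available. Lean on these libraries where they do the work, as an engineer would, in place of code of your own. Each camera call takes 0.05 s, during which the arm holds its last target. There are 200 camera calls.

## Task

We have finished looking at the little skulls. First swing the bench magnifier's arm aside, out over the far side of its stand, until the hole in the arm's steel lug lines up with the hole in the fixed ear below it, and push the locking pin from the wooden block down through both until its head sits on the lug. Then put every skull on the bench into the clip-top glass jar, shut the lid, and swing the wire bail up and over its centre so that it snaps down onto the lid and clamps it, without knocking over the glue bottle or the two vials.

Things in the scene. Friction and masses are not known exactly. Their poses are not given: they have to be found in the camera images.
- stand: fixed stand of the ring-light magnifier: cream round foot 156 mm across, 22 mm high, post 28 mm thick. Origin on the bench on the post's vertical axis, about which the arm swings; z up. When the holes line up the arm points along the stand's +x (roughly away from the robot). The arm carries a white lens ring 164 mm across, centred 230 mm from the axis, 171 to 198 mm above the bench
- stand_top (a point): top of the hub on the post's axis, 196 mm above the bench: the axis of the arm's swing
- ear_hole (a point): middle of the 14 mm hole in the fixed dark steel ear (50 x 36 x 10 mm) that sticks out of the stand's post, 55 mm from the axis; the point is on the ear's upper face, 176 mm above the bench. The hole goes right through, vertically
- lug_hole (a point): middle of the 14 mm through hole in the bright steel lug (50 x 36 x 10 mm) at the back end of the arm, 55 mm from the axis, opposite the lens; the point is on the lug's upper face, 189 mm above the bench (13 mm above the ear's point; 3 mm gap between lug and ear). The hub beside it rises 6 mm above the lug
- swing_knob (a point): middle of the black upright round knob (24 mm across, 40 mm tall) on the magnifier's arm, 125 mm from the axis on the lens side. The arm starts pointing roughly to -y and must swing counter-clockwise seen from above, 1.3 to 1.8 rad; its stop is 0.45 rad past the right place. It takes about 2 N at the knob and stays where it is left
- block: fixed wooden instrument block 70 x 130 x 60 mm (x, y, z), origin under its middle. The pin stands in a 14 mm hole 35 mm to its -y side; forceps and a needle (up to 150 mm above the bench) stand in its +y half
- pin: steel locking pin: round shaft 12 mm thick and 55 mm long, its foot tapered over 8 mm, below a knurled round head 26 mm across and 36 mm tall. Origin where shaft and head meet, z along the pin towards the head. At the start it stands upright in the block with the head resting on it, its origin 60 mm above the bench. Mass about 90 g
- skull_1: small bone-coloured mammal skull, 66 mm long (along its x, snout at +x), 33 mm wide and 30 mm high at the rounded braincase, lying on the bench. Origin in the middle of its underside; the braincase, the place to grip, is the part from x = -32 to +8 mm. About 40 g. May be absent
- skull_2: another skull, the same. May be absent
- skull_3: another skull, the same. May be absent
- skull_4: another skull, the same. May be absent
- jar: clip-top glass jar standing fast on the bench: 156 mm across, rim 95 mm above the bench, inside 140 mm across with its floor 8 mm above the bench. Origin on the bench in its middle, z up; the lid's hinge is on its +x side, the bail on its -x side
- lid (a joint): hinge angle of the jar's glass lid in rad: 0 shut flat on the rim, about 1.6 as found (standing open), 1.85 at its stop. The hinge is a little stiff: near upright the lid stays where it is left, below about 1.1 it sinks shut by itself
- lid_hinge (a point): middle of the lid's hinge line, 84 mm from the jar's axis on its +x side, 96 mm above the bench, parallel to the jar's y axis
- lid_edge (a point): point of the lid's edge farthest from the hinge, 160 mm from it, at mid-thickness. The lid is a disc 160 mm across and 12 mm thick; its underside is in the plane of the hinge line
- lid_knob (a point): middle of the glass knob (28 mm across) on the outside of the lid, at the disc's centre, 84 mm from the hinge line and 34 mm from the lid's underside; the knob ends 46 mm from the underside
- bail (a joint): angle of the wire bail in rad: 0 swung down away from the jar (legs then rise 20 degrees above level, outwards), growing as it swings up and over towards the lid; past its centre at 1.31 it snaps by itself to its stop at 1.76, clamped; before that it springs back. It starts at 0. Needs up to about 6 N at the grip. Clamped, the grip's middle stands 33 mm above the rim, 20 mm above the lid's edge
- bail_pivot (a point): middle of the bail's pivot line, 84 mm from the jar's axis on its -x side, 78 mm above the bench, parallel to the jar's y axis
- bail_grip (a point): middle of the white sleeve (12 mm thick, 34 mm long, parallel to the jar's y axis) on the bail's crossbar, 58 mm from the pivot line. The wire is 6 mm thick, the legs are 112 mm apart
- glue: white glue bottle with an orange cap, 44 mm across, 130 mm tall, standing; must not be knocked over
- vial_a: glass vial with a black cap, 29 mm across, 74 mm tall, standing; must not be knocked over
- vial_b: another such vial
There are look-alikes about, which are no part of the job. What is shaped like the skull_1 but pink or turquoise is not meant.

How it is judged:
On the way, in this order (a step that is already met when the one before it is completed fails the run):
1. the magnifier's arm is swung aside with its holes in line and the pin pushed home through both (horizontal distance between lug_hole and ear_hole below 0.004 m and horizontal distance between pin and lug_hole below 0.004 m and z of pin in the frame of lug_hole between -0.004 and 0.004 m and angle between pin's own z axis and vertical below 0.1 rad), for 0.2 s.
2. every skull is in the jar (horizontal distance between each of skull_1, skull_2, skull_3, skull_4 and jar below 0.07 m and height (world z) of each of skull_1, skull_2, skull_3, skull_4 below 0.085 m), for 0.2 s.
3. the lid is shut, with the bail not yet over (value of joint lid below 0.04 rad and value of joint bail below 1.31 rad), for 0.1 s.
4. the bail has gone over its centre and clamps the lid (value of joint bail above 1.6 rad and value of joint lid below 0.04 rad), for 0.2 s.
At the end, for the whole second after the job is handed in: lug hole within 4 mm of ear hole (from above), pin upright (0.1 rad) through both, its head within 4 mm of the lug; every skull in the jar below the rim; lid shut (under 0.04 rad); bail over centre and down (over 1.6 rad); bottle and vials never tipped (all of step 1 and all of step 2 and all of step 4); the robot touches nothing.
It fails at once if the glue bottle is knocked over (angle between glue's own z axis and vertical above 0.7 rad).
It fails at once if a vial is knocked over (angle between any of vial_a, vial_b's own z axis and vertical above 0.7 rad).
Of skull_1, skull_2, skull_3, skull_4 only 2 to 4 are there at a start; the rules pass over those that are not, and their reading is None.
At some moment in a run one of skull_1, skull_2, skull_3, skull_4 may be knocked a few centimetres aside while the robot is not near it.
It also fails if it takes over 210 s, if anything falls off the work surface, if the arm or the gripper's body presses on something with over 40 N, if the wrist force passes 120 N, or if a joint passes its speed limit or range.

## Working session

There is one attempt and no reset: what is moved stays moved. The work goes in short steps, Python scripts to look and compute and a tool call to move; the robot and the scene stay as the last step left them, time stands still between calls to the robot, and variables do not carry over. Pictures are saved under pics/ and viewed, at most 15 in all, crops included, and the job is handed in when it is done.

Besides the shell and the picture viewer there is one more tool, called after "Call:" as name(argument=value, ...), one argument or row to a line, values as JSON. move_arm: Moves the arm, as the interface text tells. Shifts and turns lie within -1 to 1; 1 stands for 0.1 m of shift or pi rad of turn. Its arguments: {"type":"object","properties":{"motion":{"type":"array"},"fingers":{"type":"number"},"newtons":{"type":"number"}},"required":["motion"]}

```bash
ls; mkdir -p pics; cat > h.py <<'E'
import numpy as np, cv2
from cell import robot
from scipy.spatial.transform import Rotation as R
def cam(n):
    c=robot.read_camera(n); c['f']=240/np.tan(np.radians(c['vfov'])/2); return c
def save(c,name): cv2.imwrite('pics/'+name,c['image'][:,:,::-1])
def cloud(c):
    v,u=np.mgrid[0:480,0:640]; z=c['range_z']
    P=np.stack([(u-c['cx'])/c['f']*z,-(v-c['cy'])/c['f']*z,-z],-1)
    E=c['extrinsics']; return P@E[:3,:3].T+E[:3,3]
def ray(c,u,v,h):
    E=c['extrinsics']; d=E[:3,:3]@np.array([(u-c['cx'])/c['f'],-(v-c['cy'])/c['f'],-1]); o=E[:3,3]
    return o+d*(h-o[2])/d[2]
def st():
    s=robot.observe(); print({k:np.round(s[k],4).tolist() for k in ('time','qpos','tool_pos','tool_rot','contact_force','opening','grip_force')}); return s
def rel(pos,yaw=None,rpy=None):
    """shift/turn in tool units from present pose to pos and rpy"""
    s=robot.observe(); T=R.from_euler('xyz',s['tool_rot']); 
    d=T.inv().apply(np.array(pos)-s['tool_pos'])/0.1
    if yaw is not None: rpy=[np.pi,0,yaw]
    r=(T.inv()*R.from_euler('xyz',rpy)).as_rotvec()/np.pi if rpy is not None else np.zeros(3)
    print(np.round(d,3).tolist(),np.round(r,4).tolist())
E
python3 - <<'E'
from h import *
st()
for n in('scene','top'):
    c=cam(n); save(c,n+'0.png'); print(n,c['vfov'],c['cx'],c['cy'],[k for k in c],np.round(c['extrinsics'],3).tolist())
    np.save(n+'0.npy',cloud(c)); 
E
```

```text
pics
{'time': 0.0, 'qpos': [-1.297, 0.3427, 1.525, 0.0, 1.2754, -0.146], 'tool_pos': [0.2139, -0.479, 0.226], 'tool_rot': [-3.1401, -0.0002, 0.4198], 'contact_force': [0.3027, -1.0633, 0.1245], 'opening': 0.0921, 'grip_force': 0.0}
scene 56.50876823527371 320.61123977400985 240.2758301144392 ['image', 'range_z', 'vfov', 'cx', 'cy', 'extrinsics', 'f'] [[0.201, -0.717, 0.668, 1.14], [0.979, 0.157, -0.127, -0.086], [-0.014, 0.679, 0.734, 0.819], [0.0, 0.0, 0.0, 1.0]]
top 53.16615091581036 320.4531578373902 234.73028316614605 ['image', 'range_z', 'vfov', 'cx', 'cy', 'extrinsics', 'f'] [[-0.016, 0.988, -0.152, 0.363], [-1.0, -0.016, -0.002, 0.033], [-0.004, 0.152, 0.988, 1.124], [0.0, 0.0, 0.0, 1.0]]
```

View pics/scene0.png

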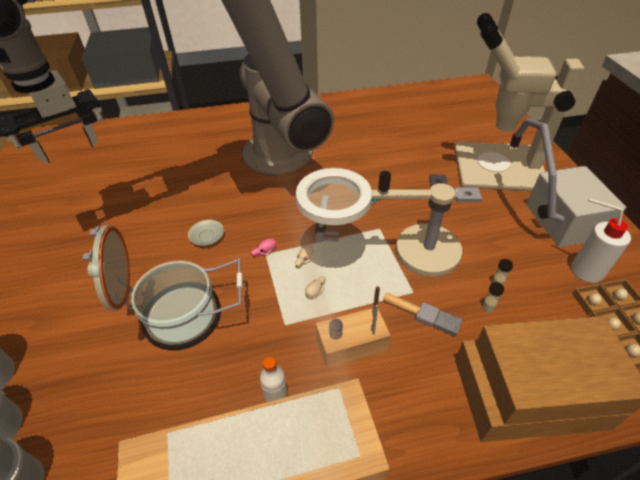

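View pics/top0.png

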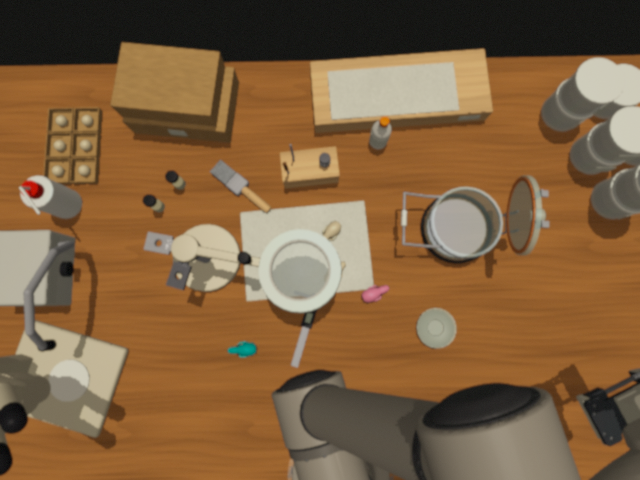

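The scene view shows the jar at (177,300) with its lid open and bail at (240,280), the magnifier lens at (333,195), the hub at (440,195), and the block at (352,338) with the pin at (337,328). Two skulls are at (302,257) and (316,287), and a pink decoy is at (264,246).
The top view shows the lug at (158,243), ear at (179,275), swing knob at (244,258), pin at (324,160), glue at (381,130), and vials at (175,180) and (152,203).

```bash
python3 - <<'E'
from h import *
t=np.load('top0.npy'); s=np.load('scene0.npy')
def p(C,u,v,r=1): 
    q=C[v-r:v+r+1,u-r:u+r+1].reshape(-1,3); return np.round(np.median(q,0),4).tolist()
for n,u,v in [('hub',186,247),('lug',150,241),('lug2',166,243),('ear',178,280),('knob',244,258),('pin',324,160),('glue cap',384,121),('vialA',178,177),('vialB',152,201),('skull',330,230),('sk2',342,266),('dish',436,328),('jar floor',460,225),('lidknob',541,215),('bailgrip',405,218),('spatula',240,182),('scalpel',305,340),('pink',373,294)]: print('top',n,p(t,u,v))
for n,u,v in [('hub',442,190),('knob',384,180),('pin',336,322),('lidknob',95,268),('grip',239,282),('sk1',316,287),('sk2',302,257),('glue',269,362)]: print('sc',n,p(s,u,v))
# holes: upscale
im=cv2.imread('pics/top0.png'); a=cv2.resize(im[220:300,130:270],None,fx=5,fy=5,interpolation=cv2.INTER_CUBIC)
sc=cv2.imread('pics/scene0.png'); b=cv2.resize(sc[225:315,250:350],None,fx=4,fy=4,interpolation=cv2.INTER_CUBIC)
o=np.zeros((400+180,700,3),np.uint8); o[:400]=a
b2=cv2.resize(sc[165:210,360:490],None,fx=4,fy=4); o[400:580,:520]=b2
cv2.imwrite('pics/c1.png',o)
# heights along top: circle fit to jar rim via height
z=t[...,2]
m=(abs(z-.095)<.006)&(t[...,1]<-.2)&(t[...,1]>-.45)&(t[...,0]>.3)
q=t[m][:,:2]; print(len(q)); 
A=np.c_[2*q,np.ones(len(q))]; x=np.linalg.lstsq(A,(q**2).sum(1),rcond=None)[0]; print('jar',x[:2],np.sqrt(x[2]+x[0]**2+x[1]**2))
m=(abs(z-.198)<.006)&(abs(t[...,1]-.03)<.15)&(t[...,0]>.2)&(t[...,0]<.5); q=t[m][:,:2]
print('lens',len(q),(q.min(0)+q.max(0))/2,q.max(0)-q.min(0))
m=(abs(z-.196)<.006)&(t[...,1]>.24)&(t[...,1]<.34)&(t[...,0]>.2)&(t[...,0]<.5); q=t[m][:,:2]
print('hub',len(q),(q.min(0)+q.max(0))/2,q.max(0)-q.min(0))
m=(abs(z-.022)<.004)&(t[...,1]>.1)&(t[...,1]<.36)&(t[...,0]>.2)&(t[...,0]<.5); q=t[m][:,:2]
print('foot',len(q),(q.min(0)+q.max(0))/2,q.max(0)-q.min(0))
m=(abs(z-.096)<.006)&(abs(t[...,1]-.03)<.08)&(t[...,0]>.45)&(t[...,0]<.7); q=t[m][:,:2]
print('pin',len(q),(q.min(0)+q.max(0))/2,q.max(0)-q.min(0))
E
```

```text
top hub [0.486, 0.2972, 0.1955]
top lug [0.5002, 0.37, 0.1896]
top lug2 [0.4956, 0.3381, 0.1894]
top ear [0.4233, 0.3166, 0.177]
top knob [0.4574, 0.176, 0.2429]
top pin [0.6898, 0.0239, 0.0952]
top glue cap [0.7633, -0.1076, 0.1311]
top vialA [0.6649, 0.3575, 0.0635]
top vialB [0.6076, 0.4103, 0.0744]
top skull [0.5422, 0.0123, 0.0292]
top sk2 [0.4593, -0.0139, 0.0195]
top dish [0.3149, -0.2266, 0.0046]
top jar floor [0.5524, -0.2949, 0.0088]
top lidknob [0.528, -0.3714, 0.2572]
top bailgrip [0.554, -0.1489, 0.1037]
top spatula [0.6622, 0.2234, 0.0219]
top scalpel [0.2928, 0.0736, 0.006]
top pink [0.3938, -0.0825, 0.0285]
sc hub [0.4842, 0.3021, 0.1943]
sc knob [0.4724, 0.1747, 0.234]
sc pin [0.6938, 0.0251, 0.096]
sc lidknob [0.5933, -0.3708, 0.24]
sc grip [0.5652, -0.1463, 0.1029]
sc sk1 [0.5535, 0.0128, 0.0259]
sc sk2 [0.4579, -0.0019, 0.0218]
sc glue [0.7671, -0.1079, 0.1288]
722
jar [ 0.54643523 -0.28470751] 0.07437807133384655
lens 2618 [0.35929105 0.08582042] [0.28141248 0.17723875]
hub 677 [0.47939774 0.28992175] [0.04101764 0.09963069]
foot 1344 [0.38128861 0.27163184] [0.23736511 0.17622159]
pin 83 [0.68295599 0.05933177] [0.03398508 0.0977929 ]
```

View pics/c1.png

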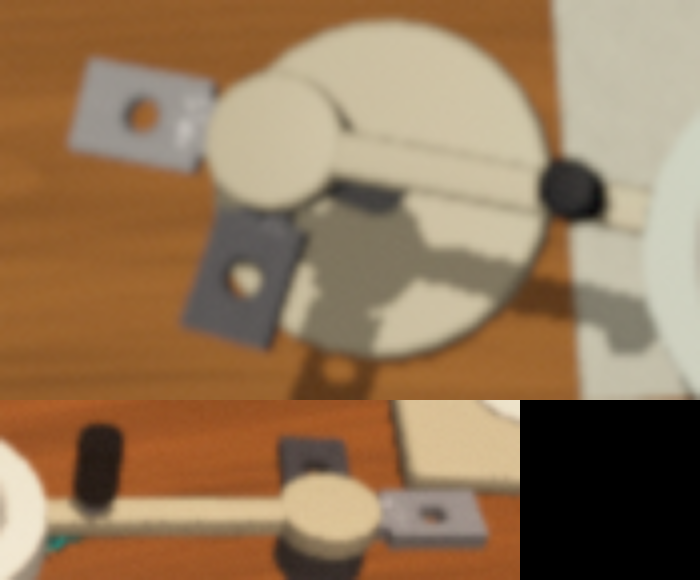

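The crop shows the lug hole at (142,115), ear hole (243,279), hub (272,140) and knob (572,188). In full-image pixels these are (158.4,243), (178.6,275.8), (184.4,248) and (244.4,257.6).

```bash
python3 - <<'E'
from h import *
c=cam('top'); s=cam('scene')
pt={'hub':(184.4,248,.196),'lug':(158.4,243,.189),'ear':(178.6,275.8,.176),'knob':(244.4,257.6,.245)}
P={k:ray(c,*v) for k,v in pt.items()}
S={k:ray(s,*v) for k,v in {'hub':(442.5,191.5,.196),'lug':(468.2,193,.189),'ear':(439,181.2,.176)}.items()}
for k in P: print(k,P[k].round(4),S.get(k,np.zeros(3)).round(4))
for D in(P,S):
    for k in('lug','ear','knob'):
        if k in D: d=D[k]-D['hub']; print(k,np.hypot(*d[:2]).round(4),np.degrees(np.arctan2(d[1],d[0])).round(1))
for n,C in(('top',c),('scene',s)):
    X=cloud(C); I=C['image'].astype(int)
    hsv=cv2.cvtColor(C['image'],cv2.COLOR_RGB2HSV)
    # pin head by dark & height
    m=(abs(X[...,0]-.69)<.04)&(abs(X[...,1]-.025)<.03)&(X[...,2]>.088)&(X[...,2]<.102)
    v,u=np.nonzero(m); print(n,'pin px',u.min(),u.max(),v.min(),v.max(),X[m].min(0).round(4),X[m].max(0).round(4), ray(C,(u.min()+u.max())/2,(v.min()+v.max())/2,.096).round(4))
    # small things 8..40mm on the bench
    m=((X[...,2]>.010)&(X[...,2]<.040)&(X[...,0]>.25)&(X[...,0]<.85)&(abs(X[...,1])<.6)).astype(np.uint8)
    k,L,stt,ce=cv2.connectedComponentsWithStats(m)
    for i in range(1,k):
        if stt[i,4]>40:
            q=X[L==i]; print(n,stt[i].tolist(),q[:,:2].mean(0).round(3),np.ptp(q,axis=0).round(3),'rgb',I[L==i].mean(0).round(0), 'ang',np.round(cv2.minAreaRect(np.float32(q[:,:2]*1000)),1) if 0 else '')
    q=X[(X[...,1]<-.2)&(X[...,1]>-.5)&(abs(X[...,2]-.095)<.004)&(X[...,0]>.4)&(X[...,0]<.66)][:,:2]
    (cx,cy),(w,hh),a=cv2.fitEllipse(np.float32(cv2.convexHull(np.float32(q))[:,0])); print('jar',cx,cy,w,hh)
E
```

```text
hub [0.484  0.3002 0.196 ] [0.4907 0.3004 0.196 ]
lug [0.4957 0.3537 0.189 ] [0.4997 0.3557 0.189 ]
ear [0.4315 0.3159 0.176 ] [0.4356 0.3185 0.176 ]
knob [0.458 0.175 0.245] [0. 0. 0.]
lug 0.0548 77.7
ear 0.0549 163.4
knob 0.1279 -101.7
lug 0.0561 80.8
ear 0.058 161.8
top pin px 319 330 152 164 [0.6821 0.0105 0.0882] [0.7083 0.0351 0.101 ] [0.6937 0.0228 0.096 ]
top [543, 100, 34, 30, 272] [ 0.805 -0.53 ] [0.07  0.068 0.03 ] rgb [88. 83. 73.] ang 
top [130, 106, 105, 36, 497] [0.787 0.343] [0.082 0.246 0.03 ] rgb [77. 58. 35.] ang 
top [82, 110, 19, 73, 323] [0.755 0.576] [0.179 0.033 0.015] rgb [114.  85.  48.] ang 
top [85, 115, 8, 10, 65] [0.825 0.593] [0.023 0.014 0.018] rgb [161. 144. 110.] ang 
top [389, 114, 101, 13, 453] [ 0.807 -0.252] [0.017 0.241 0.03 ] rgb [93. 73. 49.] ang 
top [315, 123, 60, 9, 270] [ 0.793 -0.026] [0.012 0.14  0.03 ] rgb [94. 72. 45.] ang 
top [572, 135, 20, 37, 246] [ 0.709 -0.58 ] [0.089 0.03  0.03 ] rgb [88. 83. 72.] ang 
top [369, 136, 19, 13, 77] [ 0.749 -0.103] [0.022 0.04  0.03 ] rgb [97. 90. 76.] ang 
top [82, 140, 10, 11, 70] [0.762 0.593] [0
[... 2902 characters left out ...]
 [607, 317, 12, 13, 89] [0.768 0.594] [0.026 0.012 0.016] rgb [189. 157. 111.] ang 
scene [316, 330, 74, 36, 527] [0.725 0.051] [0.069 0.137 0.03 ] rgb [146. 102.  62.] ang 
scene [626, 344, 13, 13, 119] [0.831 0.593] [0.024 0.014 0.016] rgb [171. 143. 101.] ang 
scene [456, 351, 16, 46, 226] [0.811 0.245] [0.08  0.011 0.03 ] rgb [72. 46. 24.] ang 
scene [263, 385, 24, 17, 97] [ 0.783 -0.107] [0.023 0.044 0.028] rgb [134. 116.  92.] ang 
scene [0, 399, 20, 39, 353] [ 0.729 -0.576] [0.065 0.016 0.03 ] rgb [76. 68. 58.] ang 
scene [28, 453, 14, 27, 199] [ 0.822 -0.515] [0.044 0.017 0.029] rgb [71. 62. 52.] ang 
jar 0.5482738018035889 -0.28754743933677673 0.15407399833202362 0.16339083015918732
```

Call:
move_arm(
  motion=[
    [0.33, -0.33, -0.1, 0, 0, 0],
    [0.66, -0.66, -0.2, 0, 0, 0],
    [0.99, -0.995, -0.3, 0, 0, 0],
    [0.99, -0.995, -0.3, 0, 0, 0],
  ],
  fingers=0.2,
  newtons=15,
)

```text
time: 0.7
tool_pos: [0.2647, -0.3462, 0.2576]
tool_rot: [3.14, -0.0, 0.423]
contact_force: [-0.5, -0.8, -0.2]
opening: 0.0575
grip_force: 0.0
```

Call:
move_arm(
  motion=[
    [0.33, -0.33, -0.1, 0, 0, 0],
    [0.66, -0.66, -0.2, 0, 0, 0],
    [0.99, -0.995, -0.3, 0, 0, 0],
    [0.99, -0.995, -0.3, 0, 0, 0],
  ],
)

```text
time: 1.2
tool_pos: [0.3145, -0.2158, 0.2873]
tool_rot: [3.14, -0.001, 0.423]
contact_force: [0.7, -0.7, -0.2]
opening: 0.0553
grip_force: 0.0
```

Call:
move_arm(
  motion=[
    [0.33, -0.33, -0.1, 0, 0, 0],
    [0.66, -0.66, -0.2, 0, 0, 0],
    [0.99, -0.995, -0.3, 0, 0, 0],
    [0.99, -0.995, -0.3, 0, 0, 0],
  ],
)

```text
time: 1.7
tool_pos: [0.3646, -0.085, 0.3169]
tool_rot: [3.141, -0.001, 0.424]
contact_force: [-0.4, 0.2, -0.4]
opening: 0.0552
grip_force: 0.0
```

Call:
move_arm(
  motion=[
    [0.33, -0.33, 0, 0, 0, 0],
    [0.66, -0.66, 0, 0, 0, 0],
    [0.99, -0.995, 0, 0, 0, 0],
    [0.99, -0.995, 0, 0, 0, 0],
  ],
)

```text
time: 2.2
tool_pos: [0.4143, 0.0458, 0.3157]
tool_rot: [-3.141, 0.001, 0.422]
contact_force: [-0.8, -0.8, -0.2]
opening: 0.0551
grip_force: 0.0
```

```bash
python3 - <<'E'
from h import *
st()
rel([.463,.177,.28],yaw=np.radians(79))
t=np.load('top0.npy')
m=(t[...,2]>.105)&(t[...,2]<.16)&(abs(t[...,1]-.06)<.09)&(t[...,0]>.62)&(t[...,0]<.76); print('forceps',t[m].min(0),t[m].max(0),t[m].mean(0))
E
```

```text
{'time': 2.2, 'qpos': [-0.074, 0.0781, 1.6185, -0.0004, 1.4464, 1.0746], 'tool_pos': [0.4143, 0.0458, 0.3157], 'tool_rot': [-3.1413, 0.0013, 0.4222], 'contact_force': [-0.7533, -0.7656, -0.1672], 'opening': 0.0551, 'grip_force': 0.0}
[0.982, -0.998, 0.356] [-0.0003, 0.0003, -0.3045]
forceps [0.66305433 0.09198936 0.10524931] [0.70756268 0.11328723 0.15350094] [0.6816615  0.10236611 0.13470683]
```

Call:
move_arm(
  motion=[
    [0.33, -0.33, 0.1, 0, 0, -0.05],
    [0.66, -0.66, 0.2, 0, 0, -0.1],
    [0.98, -1.0, 0.36, 0, 0, -0.15],
    [0.98, -1.0, 0.36, 0, 0, -0.2],
    [0.98, -1.0, 0.36, 0, 0, -0.25],
    [0.98, -1.0, 0.36, 0, 0, -0.3045],
    [0.98, -1.0, 0.36, 0, 0, -0.3045],
  ],
)

```text
time: 3.08
tool_pos: [0.4629, 0.1744, 0.2801]
tool_rot: [-3.141, 0.001, 1.373]
contact_force: [1.5, -0.1, -0.6]
opening: 0.0553
grip_force: 0.0
```

```bash
python3 - <<'E'
from h import *
st()
c=cam('scene'); save(c,'s1.png')
E
```

```text
{'time': 3.075, 'qpos': [0.2059, 0.2485, 1.5069, -0.001, 1.3871, 0.4043], 'tool_pos': [0.4629, 0.1744, 0.2801], 'tool_rot': [-3.1411, 0.0012, 1.3725], 'contact_force': [1.4606, -0.0667, -0.6438], 'opening': 0.0553, 'grip_force': 0.0}
```

View pics/s1.png

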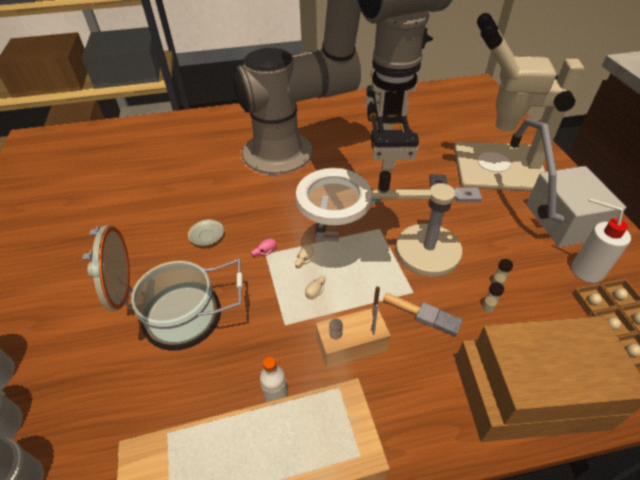

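The view shows the gripper straight above the black knob at (385,180). Next I'll lower it and close.

Call:
move_arm(
  motion=[
    [0, 0, 0.3, 0, 0, 0],
    [0, 0, 0.66, 0, 0, 0],
    [0, 0, 0.66, 0, 0, 0],
    [0, 0, 0.66, 0, 0, 0],
  ],
)

```text
time: 3.62
tool_pos: [0.463, 0.1763, 0.2159]
tool_rot: [3.14, -0.0, 1.374]
contact_force: [0.2, 0.1, 0.7]
opening: 0.0548
grip_force: 0.0
```

Call:
move_arm(
  motion=[
    [0, 0, 0, 0, 0, 0],
    [0, 0, 0, 0, 0, 0],
    [0, 0, 0, 0, 0, 0],
    [0, 0, 0, 0, 0, 0],
    [0, 0, 0, 0, 0, 0],
  ],
  fingers=-1,
  newtons=10,
)

```text
time: 4.25
tool_pos: [0.4619, 0.1767, 0.2149]
tool_rot: [-3.141, 0.0, 1.377]
contact_force: [-2.6, -0.5, 3.5]
opening: 0.0237
grip_force: 10.0
```

```bash
python3 - <<'E'
from h import *
s=st()
# arc about hub, in tool frame of now; yaw follows
hub=np.array([.487,.300]); p=s['tool_pos']; d=p[:2]-hub; r=np.hypot(*d); a0=np.arctan2(d[1],d[0]); print(r,np.degrees(a0))
T=R.from_euler('xyz',s['tool_rot']); a1=np.radians(-17.4); n=14
for i in range(1,n+1):
    a=a0+(a1-a0)*i/n; q=np.r_[hub+r*np.array([np.cos(a),np.sin(a)]),p[2]]
    print(i,np.round(np.r_[T.inv().apply(q-p)/.1,-(a-a0)/np.pi],3)[[0,1,3]])
E
```

```text
{'time': 4.25, 'qpos': [0.2103, 0.2969, 1.6242, -0.0001, 1.2208, 0.4046], 'tool_pos': [0.4619, 0.1767, 0.2149], 'tool_rot': [-3.1414, 0.0002, 1.3766], 'contact_force': [-2.6026, -0.468, 3.5305], 'opening': 0.0237, 'grip_force': 10.0002}
0.12584970058385386 -101.50382265783405
1 [ 0.006  0.132 -0.033]
2 [ 0.026  0.262 -0.067]
3 [ 0.059  0.39  -0.1  ]
4 [ 0.106  0.513 -0.133]
5 [ 0.165  0.631 -0.167]
6 [ 0.236  0.742 -0.2  ]
7 [ 0.318  0.845 -0.234]
8 [ 0.411  0.939 -0.267]
9 [ 0.513  1.022 -0.3  ]
10 [ 0.624  1.095 -0.334]
11 [ 0.741  1.155 -0.367]
12 [ 0.864  1.203 -0.4  ]
13 [ 0.991  1.238 -0.434]
14 [ 1.121  1.259 -0.467]
```

Call:
move_arm(
  motion=[
    [0.006, 0.132, 0, 0, 0, -0.033],
    [0.026, 0.262, 0, 0, 0, -0.067],
    [0.059, 0.39, 0, 0, 0, -0.1],
    [0.106, 0.513, 0, 0, 0, -0.133],
    [0.165, 0.631, 0, 0, 0, -0.167],
    [0.236, 0.742, 0, 0, 0, -0.2],
    [0.318, 0.845, 0, 0, 0, -0.234],
    [0.318, 0.845, 0, 0, 0, -0.234],
  ],
)

```text
time: 5.25
tool_pos: [0.5517, 0.1936, 0.2148]
tool_rot: [3.14, -0.002, 2.114]
contact_force: [-2.0, 5.4, 3.3]
opening: 0.0237
grip_force: 10.0
```

```bash
python3 - <<'E'
from h import *
s=st()
d=s['tool_pos'][:2]-np.array([.487,.300]); print(np.hypot(*d),np.degrees(np.arctan2(d[1],d[0])))
E
```

```text
{'time': 5.25, 'qpos': [0.2049, 0.4599, 1.374, 0.0028, 1.3065, -0.3387], 'tool_pos': [0.5517, 0.1936, 0.2148], 'tool_rot': [3.1395, -0.0021, 2.1136], 'contact_force': [-2.038, 5.3638, 3.3458], 'opening': 0.0237, 'grip_force': 10.0009}
0.1245591139998324 -58.71577155973815
```

Call:
move_arm(
  motion=[
    [0.006, 0.132, 0, 0, 0, -0.033],
    [0.026, 0.262, 0, 0, 0, -0.067],
    [0.059, 0.39, 0, 0, 0, -0.1],
    [0.106, 0.513, 0, 0, 0, -0.133],
    [0.165, 0.631, 0, 0, 0, -0.167],
    [0.236, 0.742, 0, 0, 0, -0.2],
    [0.31, 0.835, 0, 0, 0, -0.23],
    [0.31, 0.835, 0, 0, 0, -0.23],
  ],
)

```text
time: 6.25
tool_pos: [0.606, 0.2631, 0.2148]
tool_rot: [3.14, -0.002, 2.837]
contact_force: [-5.9, 2.3, 3.4]
opening: 0.0235
grip_force: 10.0
```

```bash
python3 - <<'E'
from h import *
s=st()
d=s['tool_pos'][:2]-np.array([.487,.300]); print(np.hypot(*d),np.degrees(np.arctan2(d[1],d[0])))
c=cam('top');e=cam('scene'); a=cv2.resize(c['image'][225:305,130:250],None,fx=5,fy=5,interpolation=2); b=cv2.resize(e['image'][160:220,400:520],None,fx=5,fy=5,interpolation=2)[:200]
o=np.vstack([a,b]);print(o.shape); cv2.imwrite('pics/c2.png',o[...,::-1])
E
```

```text
{'time': 6.25, 'qpos': [0.2927, 0.6073, 1.1217, 0.0022, 1.4135, -0.9738], 'tool_pos': [0.606, 0.2631, 0.2148], 'tool_rot': [3.1404, -0.002, 2.837], 'contact_force': [-5.9271, 2.2934, 3.3909], 'opening': 0.0235, 'grip_force': 10.0007}
0.1245385624695674 -17.224798548742513
(600, 600, 3)
```

View pics/c2.png

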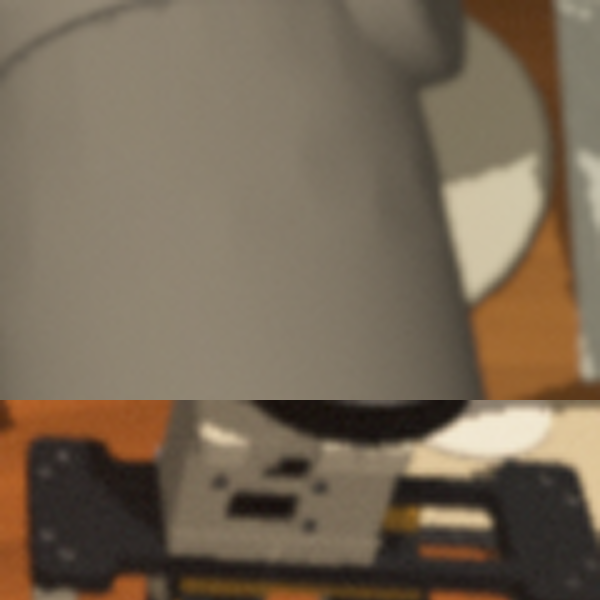

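The forearm and gripper hide the lug in both crops, so I'll let go, retreat towards the pin and look from there.

Call:
move_arm(
  motion=[
    [0, 0, 0, 0, 0, 0],
    [0, 0, 0, 0, 0, 0],
    [0, 0, 0, 0, 0, 0],
    [0, 0, -0.4, 0, 0, 0],
    [0, 0, -0.85, 0, 0, 0],
    [0, 0, -0.85, 0, 0, 0],
  ],
  fingers=0.2,
)

```text
time: 7.1
tool_pos: [0.6084, 0.2614, 0.3043]
tool_rot: [3.137, 0.007, 2.834]
contact_force: [0.4, -0.1, 0.3]
opening: 0.0549
grip_force: 0.0
```

```bash
python3 - <<'E'
from h import *
st(); rel([.696,.023,.26],yaw=np.pi/2)
E
```

```text
{'time': 7.1, 'qpos': [0.2902, 0.5706, 0.9478, -0.0002, 1.6145, -0.9728], 'tool_pos': [0.6084, 0.2614, 0.3043], 'tool_rot': [3.1369, 0.0073, 2.8338], 'contact_force': [0.3564, -0.1229, 0.2587], 'opening': 0.0549, 'grip_force': 0.0}
[-1.554, -2.008, 0.445] [0.0028, 0.001, 0.402]
```

Call:
move_arm(
  motion=[
    [-0.4, -0.5, 0, 0, 0, 0],
    [-0.78, -1.0, 0, 0, 0, 0],
    [-0.78, -1.0, 0, 0, 0, 0],
  ],
)

```text
time: 7.48
tool_pos: [0.652, 0.1374, 0.298]
tool_rot: [-3.14, -0.001, 2.828]
contact_force: [-1.1, 0.3, 0.0]
opening: 0.0551
grip_force: 0.0
```

Call:
move_arm(
  motion=[
    [-0.2, -0.3, 0.1, 0, 0, 0.05],
    [-0.4, -0.6, 0.2, 0, 0, 0.1],
    [-0.6, -0.9, 0.3, 0, 0, 0.15],
    [-0.775, -1.0, 0.445, 0, 0, 0.2],
    [-0.775, -1.0, 0.445, 0, 0, 0.25],
    [-0.775, -1.0, 0.445, 0, 0, 0.3],
    [-0.775, -1.0, 0.445, 0, 0, 0.35],
    [-0.775, -1.0, 0.445, 0.002, 0.001, 0.402],
    [-0.775, -1.0, 0.445, 0.002, 0.001, 0.402],
  ],
)

```text
time: 8.6
tool_pos: [0.6942, 0.0244, 0.2544]
tool_rot: [-3.134, 0.001, 1.573]
contact_force: [-0.1, 0.3, -0.7]
opening: 0.0551
grip_force: 0.0
```

```bash
python3 - <<'E'
from h import *
s=st(); rel([.6965,.023,.066],yaw=np.pi/2)
c=cam('top');e=cam('scene'); a=cv2.resize(c['image'][200:300,150:310],None,fx=5,fy=5,interpolation=2)[:400]; b=cv2.resize(e['image'][165:205,400:480],None,fx=5,fy=5,interpolation=2); b2=cv2.resize(e['image'][280:360,300:380],None,fx=2.5,fy=2.5,interpolation=2)
o=np.zeros((600,800,3),np.uint8); o[:400]=a; o[400:,:400]=b; o[400:,400:600]=b2; cv2.imwrite('pics/c3.png',o[...,::-1])
E
```

```text
{'time': 8.6, 'qpos': [-0.0745, 0.6678, 0.9067, -0.0014, 1.5746, -0.077], 'tool_pos': [0.6942, 0.0244, 0.2544], 'tool_rot': [-3.134, 0.0008, 1.5734], 'contact_force': [-0.1265, 0.2938, -0.6612], 'opening': 0.0551, 'grip_force': 0.0}
[-0.012, 0.037, 1.884] [-0.0024, 0.0003, 0.0008]
```

View pics/c3.png

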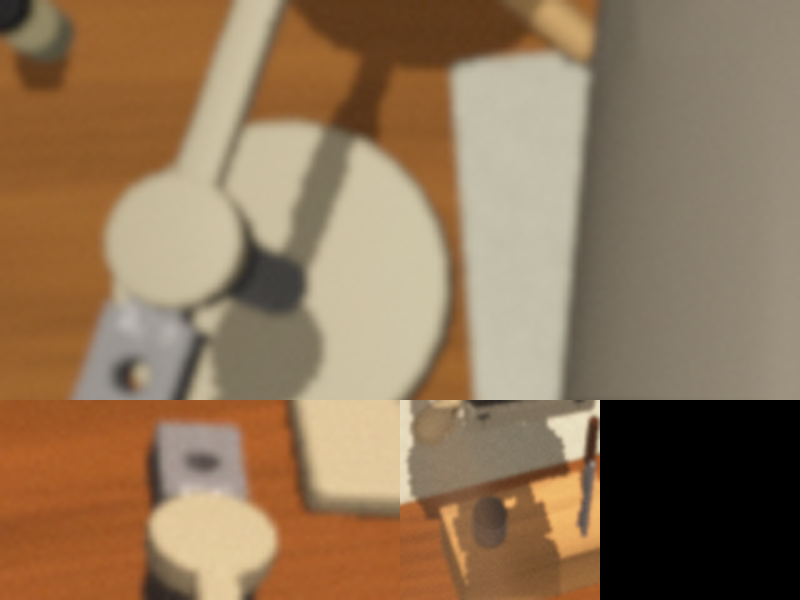

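Top crop: lug hole at (130,376) → full (176,275.2). Scene crop: (202,62) → (440.4,177.4).

```bash
python3 - <<'E'
from h import *
c=cam('top'); e=cam('scene')
for C,h in((c,(184.4,248)),(e,(442.5,191.5))):
    H=ray(C,*h,.196); L=ray(C,*((176,275.2) if C is c else (440.4,177.4)),.189); E=ray(C,*((178.6,275.8) if C is c else (439,181.2)),.176)
    for q in(L,E): d=q-H; print(q.round(4),np.hypot(*d[:2]).round(4),np.degrees(np.arctan2(d[1],d[0])).round(1))
# subpixel hole position: darkest blob inside lug, top and scene
for n,C,(u0,v0) in(('top',c,(176,275)),('sc',e,(440,177))):
    g=cv2.cvtColor(C['image'],cv2.COLOR_RGB2GRAY)[v0-7:v0+8,u0-7:u0+8]; print(n); print(g)
E
```

```text
[0.4318 0.3171 0.189 ] 0.0549 162.0
[0.4315 0.3159 0.176 ] 0.0549 163.4
[0.4383 0.3182 0.189 ] 0.0554 161.3
[0.4356 0.3185 0.176 ] 0.058 161.8
top
[[145 150 151 152 151 152 152 154 155 154 152 154 158 164 166]
 [147 150 150 152 151 150 150 150 151 151 151 151 154 158 159]
 [149 150 150 150 147 143 139 138 140 145 148 150 152 153 155]
 [150 149 149 145 137 126 115 113 120 132 142 149 151 152 153]
 [151 150 146 135 117  98  85  90 114 134 144 148 152 151 153]
 [150 150 141 121  94  73  68  96 136 154 154 150 151 153 154]
 [151 148 138 112  83  63  67 110 151 168 163 153 150 154 153]
 [151 148 137 112  82  61  69 108 148 166 163 154 151 153 152]
 [151 150 139 115  90  70  70  99 135 154 155 151 152 153 149]
 [151 149 143 129 109  89  80  97 124 141 146 150 152 152 146]
 [151 151 149 142 132 119 110 114 129 139 146 150 153 151 141]
 [151 151 152 150 146 141 135 136 142 147 148 152 151 149 134]
 [151 151 153 153 152 149 147 147 150 150 152 152 152 146 126]
 [151 152 152 153 153 152 151 152 152 153 152 153 150 140 115]
 [151 152 153 153 153 151 151 151 152 151 152 153 149 135 102]]
sc
[[15
[... 241 characters left out ...]
3 150]
 [154 154 155 152 150 149 148 148 149 151 153 155 154 156 153]
 [153 158 152 149 137 129 126 125 131 137 146 153 155 157 152]
 [153 154 153 139 119 104  98  90  97 108 125 144 153 156 153]
 [152 157 155 141 116  97  86  83  85  90 111 140 152 155 153]
 [153 156 154 150 134 112 101  97  93  99 123 146 155 155 152]
 [149 155 156 155 145 141 133 123 125 130 144 152 155 153 154]
 [148 157 156 158 158 154 153 152 152 151 156 155 156 156 156]
 [147 156 160 168 169 167 169 163 164 161 160 160 162 159 158]
 [141 153 163 180 189 183 183 179 174 176 178 175 173 164 160]
 [131 145 162 187 197 189 190 191 189 196 201 189 182 169 157]
 [124 148 171 190 199 199 201 201 198 204 204 196 190 183 169]]
```

Call:
move_arm(
  motion=[
    [0, 0.037, 0.6, 0, 0, 0],
    [-0.005, 0.037, 1.0, -0.002, 0, 0],
    [-0.005, 0.037, 1.0, -0.002, 0, 0],
    [-0.005, 0.037, 1.0, -0.002, 0, 0],
  ],
)

```text
time: 9.3
tool_pos: [0.6986, 0.0228, 0.1574]
tool_rot: [3.139, 0.001, 1.572]
contact_force: [0.4, -0.4, 0.8]
opening: 0.0552
grip_force: 0.0
```

```bash
python3 - <<'E'
from h import *
st(); rel([.6965,.023,.066],yaw=np.pi/2)
E
```

```text
{'time': 9.3, 'qpos': [-0.0763, 0.7194, 1.0713, -0.0012, 1.3479, -0.0771], 'tool_pos': [0.6986, 0.0228, 0.1574], 'tool_rot': [3.1386, 0.0014, 1.5718], 'contact_force': [0.3531, -0.38, 0.8003], 'opening': 0.0552, 'grip_force': 0.0}
[0.003, -0.024, 0.914] [0.001, 0.0005, 0.0003]
```

Call:
move_arm(
  motion=[
    [0, -0.02, 0.5, 0, 0, 0],
    [0, -0.02, 0.91, 0, 0, 0],
    [0, -0.02, 0.91, 0, 0, 0],
    [0, -0.02, 0.91, 0, 0, 0],
  ],
)

```text
time: 9.8
tool_pos: [0.6972, 0.0226, 0.0674]
tool_rot: [3.137, 0.002, 1.571]
contact_force: [0.2, -0.4, 0.1]
opening: 0.0551
grip_force: 0.0
```

Call:
move_arm(
  motion=[
    [0, -0.02, 0, 0, 0, 0],
    [0, -0.02, 0, 0, 0, 0],
    [0, -0.02, 0, 0, 0, 0],
    [0, -0.02, 0, 0, 0, 0],
    [0, -0.02, 0, 0, 0, 0],
    [0, -0.02, 0, 0, 0, 0],
  ],
  fingers=-1,
  newtons=30,
)

```text
time: 10.55
tool_pos: [0.6937, 0.0227, 0.0647]
tool_rot: [3.141, 0.001, 1.571]
contact_force: [-0.8, 0.3, 4.3]
opening: 0.0255
grip_force: 30.0
```

```bash
python3 - <<'E'
from h import *
st()
E
```

```text
{'time': 10.55, 'qpos': [-0.077, 0.7936, 1.1908, -0.0013, 1.1566, -0.0769], 'tool_pos': [0.6937, 0.0227, 0.0647], 'tool_rot': [3.1411, 0.0012, 1.5712], 'contact_force': [-0.8433, 0.3291, 4.305], 'opening': 0.0255, 'grip_force': 30.0006}
```

Call:
move_arm(
  motion=[
    [0, 0, -0.3, 0, 0, 0],
    [0, 0, -0.7, 0, 0, 0],
    [0, 0, -1.0, 0, 0, 0],
    [0, 0, -1.0, 0, 0, 0],
  ],
)

```text
time: 11.05
tool_pos: [0.6947, 0.0228, 0.1665]
tool_rot: [3.137, 0.002, 1.571]
contact_force: [0.6, -0.5, -0.9]
opening: 0.0253
grip_force: 30.0
```

Call:
move_arm(
  motion=[
    [0, 0, -0.5, 0, 0, 0],
    [0, 0, -1.0, 0, 0, 0],
    [0, 0, -1.0, 0, 0, 0],
  ],
)

```text
time: 11.42
tool_pos: [0.6949, 0.0229, 0.2673]
tool_rot: [3.135, 0.002, 1.571]
contact_force: [-0.3, 0.2, -0.9]
opening: 0.0254
grip_force: 30.0
```

```bash
python3 - <<'E'
from h import *
st(); rel([.434,.3168,.33],yaw=np.radians(162.6))
e=cam('scene'); t=cam('top'); save(e,'p1.png')
o=np.hstack([cv2.resize(e['image'][180:330,250:400],(400,400),interpolation=2),cv2.resize(t['image'][90:240,250:400],(400,400),interpolation=2)]); cv2.imwrite('pics/c4.png',o[...,::-1])
E
```

```text
{'time': 11.425, 'qpos': [-0.0766, 0.6557, 0.8948, -0.0012, 1.5847, -0.0771], 'tool_pos': [0.6949, 0.0229, 0.2673], 'tool_rot': [3.1353, 0.0017, 1.5712], 'contact_force': [-0.259, 0.2131, -0.8664], 'opening': 0.0254, 'grip_force': 29.9891}
[2.939, -2.604, -0.648] [0.0014, 0.0017, -0.4032]
```

View pics/c4.png

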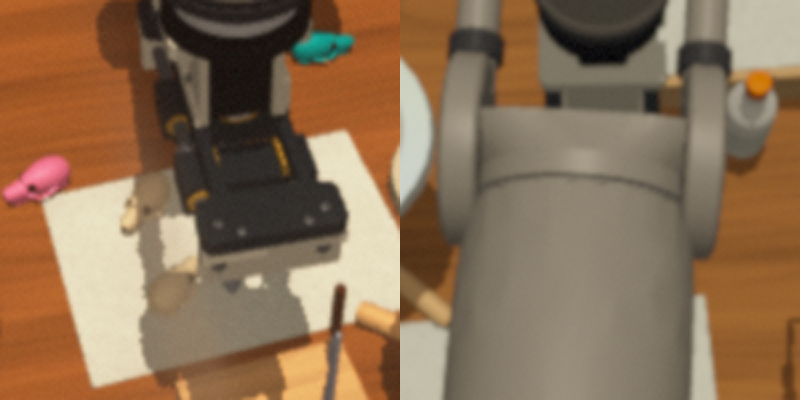

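The pin's foot shows under the gripper at crop (232,287), so it is held. Next I'll carry it to the ear.

Call:
move_arm(
  motion=[
    [0.4, -0.3, -0.4, 0, 0, 0],
    [0.7, -0.6, -0.65, 0, 0, 0],
    [0.98, -0.87, -0.65, 0, 0, 0],
    [0.98, -0.87, -0.65, 0, 0, 0],
  ],
)

```text
time: 12.02
tool_pos: [0.6045, 0.1231, 0.3273]
tool_rot: [-3.138, 0.001, 1.574]
contact_force: [0.7, -0.9, -0.8]
opening: 0.0251
grip_force: 30.0
```

Call:
move_arm(
  motion=[
    [0.33, -0.3, 0, 0, 0, 0],
    [0.66, -0.6, 0, 0, 0, 0],
    [0.98, -0.87, 0, 0, 0, 0],
    [0.98, -0.87, 0, 0, 0, 0],
  ],
)

```text
time: 12.52
tool_pos: [0.5181, 0.2202, 0.3271]
tool_rot: [-3.138, 0.002, 1.574]
contact_force: [-0.6, -0.2, -1.2]
opening: 0.0254
grip_force: 30.0
```

Call:
move_arm(
  motion=[
    [0.33, -0.3, 0, 0, 0, -0.05],
    [0.66, -0.6, 0, 0, 0, -0.1],
    [0.98, -0.865, 0, 0, 0, -0.15],
    [0.98, -0.865, 0, 0, 0, -0.2],
    [0.98, -0.865, 0, 0, 0, -0.25],
    [0.98, -0.865, 0, 0, 0, -0.3],
    [0.98, -0.865, 0, 0, 0, -0.35],
    [0.98, -0.865, 0, 0, 0, -0.403],
    [0.98, -0.865, 0, 0, 0, -0.403],
  ],
)

```text
time: 13.65
tool_pos: [0.4339, 0.316, 0.3272]
tool_rot: [-3.138, -0.001, 2.834]
contact_force: [-0.4, 0.1, -0.3]
opening: 0.0251
grip_force: 30.0
```

```bash
python3 - <<'E'
from h import *
st(); rel([.434,.3168,.256],yaw=np.radians(162.6))
E
```

```text
{'time': 13.65, 'qpos': [0.4874, 0.3106, 1.2948, -0.0015, 1.5397, -0.776], 'tool_pos': [0.4339, 0.316, 0.3272], 'tool_rot': [-3.1381, -0.0014, 2.8343], 'contact_force': [-0.4218, 0.0607, -0.2866], 'opening': 0.0251, 'grip_force': 29.988}
[0.001, 0.011, 0.712] [-0.0011, -0.0005, -0.0011]
```

Call:
move_arm(
  motion=[
    [0, 0, 0.4, 0, 0, 0],
    [0, 0.01, 0.69, -0.001, 0, -0.001],
    [0, 0.01, 0.69, -0.001, 0, -0.001],
    [0, 0.01, 0.69, -0.001, 0, -0.001],
  ],
)

```text
time: 14.15
tool_pos: [0.4341, 0.3178, 0.2607]
tool_rot: [3.139, 0.001, 2.838]
contact_force: [-0.1, -0.2, -0.6]
opening: 0.0254
grip_force: 30.0
```

```bash
python3 - <<'E'
from h import *
st()
e=cam('scene'); t=cam('top')
o=np.hstack([cv2.resize(e['image'][130:230,390:490],(400,400),interpolation=2),cv2.resize(t['image'][200:320,130:250],(400,400),interpolation=2)]); cv2.imwrite('pics/c5.png',o[...,::-1])
E
```

```text
{'time': 14.15, 'qpos': [0.4888, 0.3402, 1.4314, 0.0011, 1.3674, -0.779], 'tool_pos': [0.4341, 0.3178, 0.2607], 'tool_rot': [3.139, 0.0011, 2.8383], 'contact_force': [-0.1282, -0.2145, -0.5856], 'opening': 0.0254, 'grip_force': 29.9891}
```

View pics/c5.png

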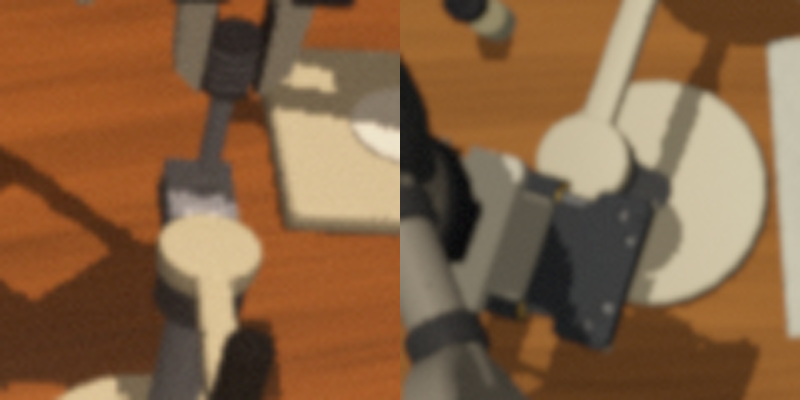

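Scene crop: the pin hangs above the lug, with its foot near (212,165) → full (443,171). Next I'll measure the pin axis against the hole in the same camera.

```bash
cat >> h.py <<'E'
def proj(c,P):
    E=c['extrinsics']; q=E[:3,:3].T@(np.array(P)-E[:3,3]); return c['cx']+c['f']*q[0]/-q[2], c['cy']+c['f']*q[1]/q[2]
E
python3 - <<'E'
from h import *
e=cam('scene'); H=ray(e,440.4,177.4,.189); tcp=robot.observe()['tool_pos']
for z in(.189,.20,.21,.22,.23): print(z,'above hole',np.round(proj(e,[H[0],H[1],z]),1),'tcp axis',np.round(proj(e,[tcp[0],tcp[1],z]),1))
g=cv2.cvtColor(e['image'],cv2.COLOR_RGB2GRAY)
print('cols 432-456'); 
for v in range(152,180): print(v,g[v,430:457])
E
```

```text
0.189 above hole [440.4 177.4] tcp axis [439.6 176.2]
0.2 above hole [441.3 173.5] tcp axis [440.5 172.2]
0.21 above hole [442.2 169.8] tcp axis [441.3 168.6]
0.22 above hole [443.  166.1] tcp axis [442.2 164.9]
0.23 above hole [443.9 162.3] tcp axis [443.  161.1]
cols 432-456
152 [100  98  98  99  98  96 100 100 100  99  77  54  45  42  45  52  54  58
  54  54  52  54  60  61  68  89  94]
153 [ 99 101  99 101 101  98 100 100 103 101  95  80  57  48  43  45  48  45
  46  45  45  50  69  79  80  80  85]
154 [101 103 104 103 104 104 105 102 103 105 104  96  75  55  47  50  50  50
  45  46  48  53  63  79  82  73  75]
155 [105 106 104 106 104 105 107 105 105 105 105  99  75  63  61  62  65  61
  56  51  51  55  58  63  66  68  74]
156 [107 107 104 107 105 107 109 105 105 104 106  94  70  64  70  73  74  69
  60  53  51  52  53  56  54  59  72]
157 [105 109 108 105 103 103 103 102 103 101  98  93  72  67  70  72  76  71
  61  56  55  51  54  53  52  57  74]
158 [104 101 100 101  99 100  99 100 100  98  99  89  74  71  72  75  73  68
  56  54  52  52  51  53  51  52  72]
159 [ 99  99 101 
[... 1589 characters left out ...]
0 107 107]
174 [ 69  66  76  77  78  77  78  77  78  80  82  79  77  78  74  77  77  84
 102 106 110 110 108 109 105 105 107]
175 [ 60  63  71  76  77  80  76  78  81  82  80  79  75  78  77  78  78  84
  96 104 107 107 107 107 107 107 105]
176 [ 54  62  76  79  84  81  79  77  77  73  74  74  72  71  76  76  79  83
  95 102 105 107 108 108 106 105 105]
177 [ 49  65  94 108 107 109 102  93  80  75  71  75  75  73  81  80  80  82
  89 103 102 104 103 105 103 103 104]
178 [ 51  72 116 136 137 142 133 121 105  92  84  84  91  99 104 103  90  82
  88  97  97 101 100 101 102 100  99]
179 [ 54  70 115 142 148 150 147 143 134 125 117 118 124 134 137 132 113  94
  92  95  98  98  99  97  99  97  97]
```

Call:
move_arm(
  motion=[
    [0.01, 0, 0.05, 0, 0, 0],
    [0.01, 0, 0.1, 0, 0, 0],
    [0.01, 0, 0.15, 0, 0, 0],
    [0.01, 0, 0.19, 0, 0, 0],
    [0.01, 0, 0.19, 0, 0, 0],
  ],
)

```text
time: 14.92
tool_pos: [0.4321, 0.3181, 0.2404]
tool_rot: [3.14, -0.0, 2.84]
contact_force: [-0.1, 0.6, -1.1]
opening: 0.0252
grip_force: 30.0
```

Call:
move_arm(
  motion=[
    [0, 0, 0.05, 0, 0, 0],
    [0, 0, 0.1, 0, 0, 0],
    [0, 0, 0.15, 0, 0, 0],
    [0, 0, 0.15, 0, 0, 0],
  ],
)

```text
time: 15.42
tool_pos: [0.4321, 0.318, 0.2254]
tool_rot: [3.14, -0.0, 2.84]
contact_force: [0.7, -0.3, -1.0]
opening: 0.0251
grip_force: 30.0
```

```bash
python3 - <<'E'
from h import *
st(); e=cam('scene')
cv2.imwrite('pics/c6.png',cv2.resize(e['image'][130:230,390:490],(400,400),interpolation=2)[...,::-1])
E
```

```text
{'time': 15.425, 'qpos': [0.4908, 0.3638, 1.4954, 0.0012, 1.2819, -0.7791], 'tool_pos': [0.4321, 0.318, 0.2254], 'tool_rot': [3.1404, -0.0004, 2.8404], 'contact_force': [0.7236, -0.2641, -0.9951], 'opening': 0.0251, 'grip_force': 29.989}
```

View pics/c6.png

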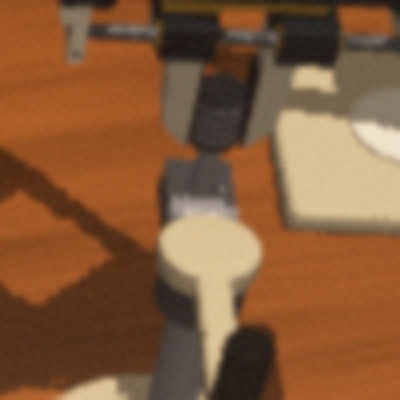

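The pin is entering the lug at crop (205,165) with no force. I'll continue until it seats.

Call:
move_arm(
  motion=[
    [0, 0, 0.06, 0, 0, 0],
    [0, 0, 0.12, 0, 0, 0],
    [0, 0, 0.18, 0, 0, 0],
    [0, 0, 0.24, 0, 0, 0],
    [0, 0, 0.29, 0, 0, 0],
    [0, 0, 0.31, 0, 0, 0],
    [0, 0, 0.32, 0, 0, 0],
  ],
)

```text
time: 16.35
tool_pos: [0.4324, 0.3182, 0.1938]
tool_rot: [3.14, 0.0, 2.84]
contact_force: [-0.3, -0.4, -1.1]
opening: 0.0256
grip_force: 30.0
```

Call:
move_arm(
  motion=[
    [0, 0, 0.01, 0, 0, 0],
    [0, 0, 0.02, 0, 0, 0],
    [0, 0, 0.03, 0, 0, 0],
    [0, 0, 0.03, 0, 0, 0],
  ],
)

```text
time: 16.85
tool_pos: [0.4325, 0.3183, 0.1936]
tool_rot: [3.138, 0.002, 2.841]
contact_force: [-4.7, -3.5, 16.9]
opening: 0.0254
grip_force: 30.0
```

Call:
move_arm(
  motion=[
    [0, 0, -0.02, 0, 0, 0],
    [0, 0, -0.02, 0, 0, 0],
    [0, 0, -0.02, 0, 0, 0],
    [0, 0, -0.02, 0, 0, 0],
    [0, 0, -0.5, 0, 0, 0],
    [0, 0, -1.0, 0, 0, 0],
    [0, 0, -1.0, 0, 0, 0],
  ],
  fingers=0.2,
)

```text
time: 17.73
tool_pos: [0.4338, 0.3189, 0.2948]
tool_rot: [3.134, 0.006, 2.84]
contact_force: [0.4, 0.7, -0.9]
opening: 0.0547
grip_force: 0.0
```

```bash
python3 - <<'E'
from h import *
st()
e=cam('scene'); t=cam('top')
o=np.zeros((600,800,3),np.uint8)
o[:300,:300]=cv2.resize(e['image'][150:250,390:490],(300,300),interpolation=2)
o[:300,300:800]=cv2.resize(e['image'][225:325,230:397],(500,300),interpolation=2)
o[300:,:800]=cv2.resize(t['image'][190:325,215:395],(800,600),interpolation=2)[150:450]
save(t,'t7.png');save(e,'s7.png')
cv2.imwrite('pics/c7.png',o[...,::-1])
for n,C in(('top',t),('sc',e)):
    X=cloud(C); hsv=cv2.cvtColor(C['image'],cv2.COLOR_RGB2HSV)
    m=((X[...,2]>.008)&(X[...,2]<.04)&(X[...,0]>.3)&(X[...,0]<.62)&(X[...,1]>-.16)&(X[...,1]<.22)).astype(np.uint8)
    k,L,S,_=cv2.connectedComponentsWithStats(m)
    for i in range(1,k):
        if S[i,4]>30:
            q=X[L==i]; w=q[:,:2]; mu=w.mean(0); ev,V=np.linalg.eigh(np.cov((w-mu).T)); 
            rc=cv2.minAreaRect(np.float32(w*1000))
            top=q[q[:,2]>.022]
            print(n,S[i].tolist(),mu.round(3),'axis',np.degrees(np.arctan2(V[1,1],V[0,1])).round(0),'rect',np.round(rc[0]),np.round(rc[1]),'high',top.mean(0).round(4) if len(top) else '', 'rgb',C['image'][L==i].mean(0).round(0))
E
```

```text
{'time': 17.725, 'qpos': [0.4908, 0.3181, 1.3705, 0.0013, 1.4432, -0.7791], 'tool_pos': [0.4338, 0.3189, 0.2948], 'tool_rot': [3.1337, 0.0059, 2.8404], 'contact_force': [0.3789, 0.7221, -0.9176], 'opening': 0.0547, 'grip_force': 0.0}
top [251, 200, 20, 13, 134] [0.607 0.171] axis 59.0 rect [611. 174.] [48. 19.] high [0.6067 0.1699 0.0236] rgb [174. 139.  90.]
top [309, 218, 21, 25, 295] [0.544 0.037] axis 140.0 rect [543.  40.] [34. 64.] high [0.5506 0.0331 0.0269] rgb [180. 165. 132.]
top [324, 261, 22, 24, 302] [0.443 0.004] axis 139.0 rect [446.   2.] [35. 66.] high [0.4379 0.0086 0.0271] rgb [182. 168. 134.]
top [362, 285, 27, 17, 303] [ 0.397 -0.085] axis 112.0 rect [398. -89.] [34. 65.] high [ 0.3942 -0.0787  0.0272] rgb [186. 110. 122.]
top [301, 305, 17, 24, 157] [0.346 0.064] axis 161.0 rect [346.  64.] [25. 51.] high  rgb [104.  99.  86.]
sc [251, 239, 25, 17, 253] [ 0.405 -0.085] axis 107.0 rect [404. -88.] [30. 66.] high [ 0.3989 -0.0781  0.0257] rgb [209. 103. 118.]
sc [295, 245, 19, 22, 248] [0.45  0.004] axis 133.0 rect [450.   2.] [34. 62.] high [0.4424 0.0096 0.026 ] rgb [202. 172. 128.]
sc [317, 275, 19, 23, 274] [0.555 0.036] axis 140.0 rect [548.  41.] [31. 64.] high [0.556  0.0318 0.0261] rgb [202. 175. 131.]
sc [383, 293, 20, 11, 116] [0.61  0.167] axis 64.0 rect [611. 171.] [39. 18.] high  rgb [206. 154.  95.]
```

View pics/c7.png

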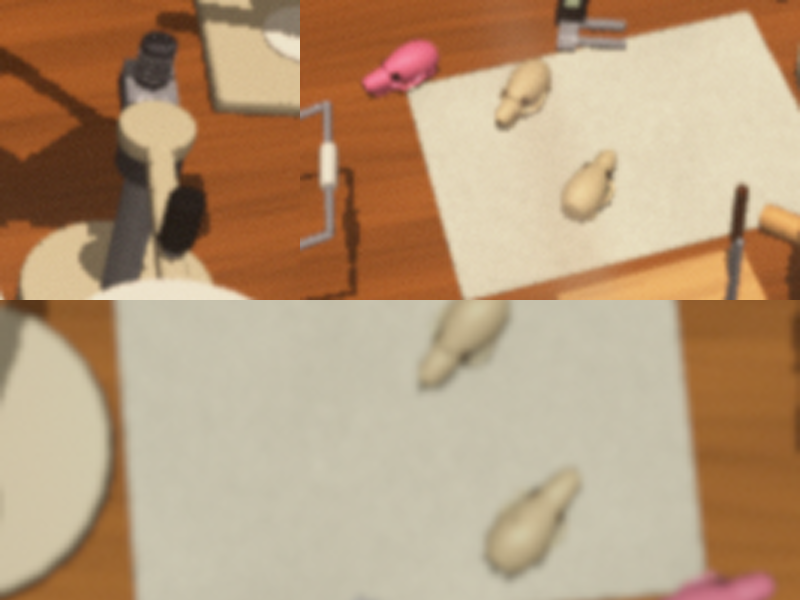

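The crop shows the pin's head seated on the lug at (155,65). There are two bone skulls, at crop (525,90) and (590,185), with their braincases at about (.439,.009) and (.552,.033). The second has been nudged since the start.

```bash
python3 - <<'E'
from h import *
rel([.439,.009,.12],yaw=np.radians(140))
E
```

```text
[-0.981, -2.934, 1.701] [0.0007, -0.0, 0.1263]
```

Call:
move_arm(
  motion=[
    [-0.17, -0.5, 0, 0, 0, 0],
    [-0.33, -0.98, 0, 0, 0, 0],
    [-0.33, -0.98, 0, 0, 0, 0],
  ],
)

```text
time: 18.2
tool_pos: [0.4342, 0.212, 0.2892]
tool_rot: [-3.141, -0.002, 2.837]
contact_force: [0.5, -0.2, -0.2]
opening: 0.0551
grip_force: 0.0
```

Call:
move_arm(
  motion=[
    [-0.17, -0.5, 0.3, 0, 0, 0],
    [-0.33, -0.98, 0.7, 0, 0, 0],
    [-0.33, -0.98, 0.7, 0, 0, 0],
  ],
)

```text
time: 18.58
tool_pos: [0.4351, 0.1096, 0.217]
tool_rot: [-3.14, -0.007, 2.837]
contact_force: [-0.0, 1.2, 0.7]
opening: 0.0549
grip_force: 0.0
```

Call:
move_arm(
  motion=[
    [-0.17, -0.5, 0.3, 0, 0, 0.05],
    [-0.33, -0.98, 0.7, 0, 0, 0.1],
    [-0.33, -0.98, 1.0, 0, 0, 0.126],
    [-0.33, -0.98, 1.0, 0, 0, 0.126],
  ],
)

```text
time: 19.08
tool_pos: [0.4387, 0.009, 0.1187]
tool_rot: [-3.141, -0.005, 2.445]
contact_force: [-0.1, -0.3, 0.1]
opening: 0.055
grip_force: 0.0
```

```bash
python3 - <<'E'
from h import *
st(); rel([.440,.009,.005],yaw=np.radians(140))
e=cam('scene');X=cloud(e)
m=((X[...,2]>.010)&(X[...,2]<.032)&(X[...,0]>.4)&(X[...,0]<.62)&(X[...,1]>-.06)&(X[...,1]<.10)).astype(np.uint8)
k,L,S,_=cv2.connectedComponentsWithStats(m)
for i in range(1,k):
    if S[i,4]>30: print(S[i],X[L==i].mean(0).round(3))
E
```

```text
{'time': 19.075, 'qpos': [-0.1563, 0.3199, 1.9005, 0.0031, 0.9257, -1.0322], 'tool_pos': [0.4387, 0.009, 0.1187], 'tool_rot': [-3.1414, -0.0051, 2.4449], 'contact_force': [-0.1058, -0.2583, 0.1474], 'opening': 0.055, 'grip_force': 0.0}
[-0.016, 0.009, 1.137] [-0.0001, -0.0016, 0.0005]
[295 245  19  22 237] [0.45  0.004 0.021]
[317 275  19  23 263] [0.555 0.035 0.022]
```

Call:
move_arm(
  motion=[
    [-0.01, 0.01, 0.4, 0, 0, 0],
    [-0.01, 0.01, 0.8, 0, 0, 0],
    [-0.01, 0.01, 1.0, 0, 0, 0],
    [-0.01, 0.01, 1.0, 0, 0, 0],
  ],
)

```text
time: 19.62
tool_pos: [0.4417, 0.0096, 0.0205]
tool_rot: [3.14, -0.001, 2.448]
contact_force: [0.1, -0.4, 0.6]
opening: 0.055
grip_force: 0.0
```

Call:
move_arm(
  motion=[
    [0, 0, 0.13, 0, 0, 0],
    [0, 0, 0.13, 0, 0, 0],
  ],
)

```text
time: 19.88
tool_pos: [0.4415, 0.0088, 0.0075]
tool_rot: [3.139, -0.0, 2.445]
contact_force: [-0.3, 1.0, -0.4]
opening: 0.0553
grip_force: 0.0
```

Call:
move_arm(
  motion=[
    [0, 0, 0, 0, 0, 0],
    [0, 0, 0, 0, 0, 0],
    [0, 0, 0, 0, 0, 0],
    [0, 0, 0, 0, 0, 0],
    [0, 0, 0, 0, 0, 0],
  ],
  fingers=-1,
  newtons=12,
)

```text
time: 20.5
tool_pos: [0.4414, 0.0084, 0.0076]
tool_rot: [3.14, -0.0, 2.445]
contact_force: [-0.1, -0.4, 5.3]
opening: 0.0328
grip_force: 12.0
```

Call:
move_arm(
  motion=[
    [0, 0, -0.4, 0, 0, 0],
    [0, 0, -0.9, 0, 0, 0],
    [0, 0, -1.0, 0, 0, 0],
    [0, 0, -1.0, 0, 0, 0],
  ],
)

```text
time: 21.0
tool_pos: [0.4411, 0.0084, 0.1073]
tool_rot: [3.139, -0.0, 2.445]
contact_force: [0.1, -0.3, -0.9]
opening: 0.033
grip_force: 12.0
```

```bash
python3 - <<'E'
from h import *
st(); rel([.5285,-.277,.19],yaw=np.pi/2)
E
```

```text
{'time': 21.0, 'qpos': [-0.1565, 0.3388, 1.9124, 0.0025, 0.8892, -1.0318], 'tool_pos': [0.4411, 0.0084, 0.1073], 'tool_rot': [3.1393, -0.0, 2.4446], 'contact_force': [0.0587, -0.2887, -0.8853], 'opening': 0.033, 'grip_force': 11.9805}
[-2.502, -1.625, -0.831] [0.0007, -0.0003, 0.2781]
```

Call:
move_arm(
  motion=[
    [-0.3, -0.2, -0.4, 0, 0, 0],
    [-0.6, -0.4, -0.83, 0, 0, 0],
    [-0.84, -0.54, -0.83, 0, 0, 0],
  ],
)

```text
time: 21.38
tool_pos: [0.4722, -0.0887, 0.1913]
tool_rot: [3.139, 0.003, 2.444]
contact_force: [0.0, 0.4, -1.0]
opening: 0.033
grip_force: 12.0
```

Call:
move_arm(
  motion=[
    [-0.4, -0.27, 0, 0, 0, 0],
    [-0.83, -0.54, 0, 0, 0, 0],
    [-0.83, -0.54, 0, 0, 0, 0],
  ],
)

```text
time: 21.75
tool_pos: [0.4997, -0.1845, 0.1873]
tool_rot: [3.141, -0.004, 2.441]
contact_force: [0.1, 0.4, -0.8]
opening: 0.0329
grip_force: 12.0
```

Call:
move_arm(
  motion=[
    [-0.3, -0.2, 0, 0, 0, 0.05],
    [-0.6, -0.4, 0, 0, 0, 0.1],
    [-0.83, -0.54, 0, 0, 0, 0.15],
    [-0.83, -0.54, 0, 0, 0, 0.2],
    [-0.83, -0.54, 0, 0, 0, 0.25],
    [-0.83, -0.54, 0, 0, 0, 0.278],
    [-0.83, -0.54, 0, 0, 0, 0.278],
  ],
)

```text
time: 22.62
tool_pos: [0.5282, -0.2753, 0.1881]
tool_rot: [-3.14, -0.004, 1.573]
contact_force: [0.4, -0.6, -0.5]
opening: 0.0328
grip_force: 12.0
```

```bash
python3 - <<'E'
from h import *
st(); rel([.5285,-.275,.05],yaw=np.pi/2)
t=cam('top'); e=cam('scene'); o=np.hstack([cv2.resize(t['image'][160:290,380:560],(416,300),interpolation=2),cv2.resize(e['image'][200:360,70:280],(384,300),interpolation=2)]); cv2.imwrite('pics/c8.png',o[...,::-1])
E
```

```text
{'time': 22.625, 'qpos': [-0.6101, 0.504, 1.3765, 0.0023, 1.2649, -0.6127], 'tool_pos': [0.5282, -0.2753, 0.1881], 'tool_rot': [-3.1397, -0.0039, 1.5726], 'contact_force': [0.4052, -0.5927, -0.4798], 'opening': 0.0328, 'grip_force': 11.981}
[-0.003, 0.005, 1.381] [-0.0006, -0.0013, 0.0006]
```

View pics/c8.png

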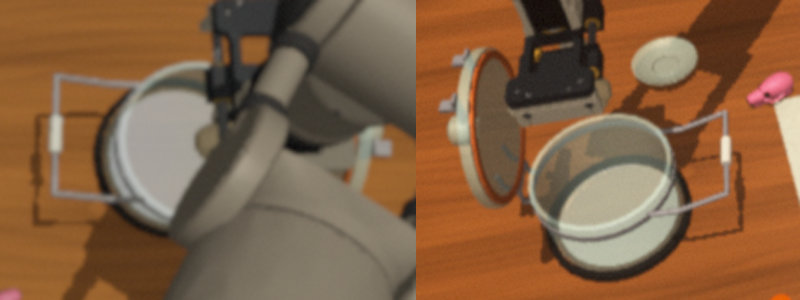

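The top crop shows the gripper over the jar, with the forearm lying near the lid at (370,160). The scene crop shows the skull held at (600,95). Before lowering, I'll check how close the forearm is to the lid.

```bash
python3 - <<'E'
from h import *
for n in('top','scene'):
    X=cloud(cam(n)); 
    m=(X[...,2]>.27)&(X[...,1]<-.2)&(X[...,0]>.3)&(X[...,0]<.75)
    q=X[m]
    print(n,len(q))
    for y in np.arange(-.44,-.2,.02):
        w=q[(q[:,1]>=y)&(q[:,1]<y+.02)]
        if len(w): print(round(y,2),'zmin',w[:,2].min().round(3),'x',w[:,0].min().round(3),w[:,0].max().round(3))
    L=X[(X[...,1]<-.34)&(X[...,1]>-.46)&(X[...,2]>.11)&(X[...,2]<.265)&(X[...,0]>.4)&(X[...,0]<.66)]
    print('lid',len(L),L.min(0).round(3),L.max(0).round(3))
E
```

```text
top 12258
-0.36 zmin 0.533 x 0.524 0.531
-0.34 zmin 0.52 x 0.476 0.543
-0.32 zmin 0.348 x 0.459 0.555
-0.3 zmin 0.291 x 0.433 0.624
-0.28 zmin 0.276 x 0.41 0.625
-0.26 zmin 0.27 x 0.377 0.625
-0.24 zmin 0.27 x 0.353 0.622
-0.22 zmin 0.476 x 0.348 0.57
lid 269 [ 0.48 -0.41  0.19] [ 0.538 -0.355  0.263]
scene 16621
-0.36 zmin 0.477 x 0.52 0.543
-0.34 zmin 0.464 x 0.493 0.553
-0.32 zmin 0.27 x 0.48 0.627
-0.3 zmin 0.27 x 0.44 0.627
-0.28 zmin 0.27 x 0.409 0.627
-0.26 zmin 0.27 x 0.399 0.627
-0.24 zmin 0.27 x 0.386 0.623
-0.22 zmin 0.465 x 0.395 0.572
lid 2580 [ 0.467 -0.41   0.11 ] [ 0.623 -0.355  0.261]
```

Call:
move_arm(
  motion=[
    [0, 0, 0.35, 0, 0, 0],
    [0, 0, 0.7, 0, 0, 0],
    [0, 0, 0.7, 0, 0, 0],
  ],
)

```text
time: 23.2
tool_pos: [0.5273, -0.2752, 0.1173]
tool_rot: [-3.137, -0.005, 1.572]
contact_force: [-1.0, 0.8, -0.3]
opening: 0.033
grip_force: 12.0
```

Call:
move_arm(
  motion=[
    [0, 0, 0.3, 0, 0, 0],
    [0, 0, 0.5, 0, 0, 0],
    [0, 0, 0.68, 0, 0, 0],
    [0, 0, 0.68, 0, 0, 0],
  ],
)

```text
time: 23.7
tool_pos: [0.5289, -0.2762, 0.0522]
tool_rot: [3.141, -0.002, 1.572]
contact_force: [-0.1, -0.1, -0.8]
opening: 0.0326
grip_force: 12.0
```

Call:
move_arm(
  motion=[
    [0, 0, 0, 0, 0, 0],
    [0, 0, 0, 0, 0, 0],
    [0, 0, 0, 0, 0, 0],
    [0, 0, 0, 0, 0, 0],
  ],
  fingers=0,
)

```text
time: 24.2
tool_pos: [0.529, -0.2763, 0.0522]
tool_rot: [3.14, -0.002, 1.571]
contact_force: [0.1, -0.6, 0.2]
opening: 0.0459
grip_force: 0.0
```

Call:
move_arm(
  motion=[
    [0, 0, -0.3, 0, 0, 0],
    [0, 0, -0.6, 0, 0, 0],
    [0, 0, -1.0, 0, 0, 0],
  ],
)

```text
time: 24.58
tool_pos: [0.5283, -0.2761, 0.1522]
tool_rot: [-3.141, -0.003, 1.571]
contact_force: [0.6, -0.1, 1.1]
opening: 0.0461
grip_force: 0.0
```

Call:
move_arm(
  motion=[
    [0, 0, -0.3, 0, 0, 0],
    [0, 0, -0.4, 0, 0, 0],
  ],
  fingers=0.2,
)

```text
time: 24.82
tool_pos: [0.5294, -0.2769, 0.1939]
tool_rot: [3.138, 0.0, 1.571]
contact_force: [-0.6, -0.4, 0.4]
opening: 0.0547
grip_force: 0.0
```

```bash
python3 - <<'E'
from h import *
st(); rel([.5515,.033,.12],yaw=np.radians(140))
e=cam('scene');X=cloud(e)
m=((X[...,2]>.010)&(X[...,2]<.032)&(X[...,0]>.4)&(X[...,0]<.62)&(X[...,1]>-.13)&(X[...,1]<.13)).astype(np.uint8)
k,L,S,_=cv2.connectedComponentsWithStats(m)
for i in range(1,k):
    if S[i,4]>30:
        q=X[L==i];print(S[i],q.mean(0).round(3),q[q[:,2]>.022].mean(0).round(3))
E
```

```text
{'time': 24.825, 'qpos': [-0.6112, 0.4987, 1.3689, 0.002, 1.2709, -0.6123], 'tool_pos': [0.5294, -0.2769, 0.1939], 'tool_rot': [3.1379, 0.0002, 1.5713], 'contact_force': [-0.6236, -0.4273, 0.3798], 'opening': 0.0547, 'grip_force': 0.0}
[3.099, 0.22, 0.739] [0.0011, 0.0006, -0.2776]
[251 243  25  12 169] [ 0.408 -0.088  0.019] [ 0.405 -0.081  0.025]
[317 275  19  23 258] [0.554 0.035 0.022] [0.556 0.032 0.026]
```

Call:
move_arm(
  motion=[
    [0.5, 0.03, 0, 0, 0, 0],
    [1.0, 0.07, 0, 0, 0, 0],
    [1.0, 0.07, 0, 0, 0, 0],
  ],
)

```text
time: 25.25
tool_pos: [0.5352, -0.1731, 0.1907]
tool_rot: [-3.14, -0.004, 1.575]
contact_force: [0.1, 0.4, 0.4]
opening: 0.0553
grip_force: 0.0
```

Call:
move_arm(
  motion=[
    [0.5, 0.03, 0, 0, 0, 0],
    [1.0, 0.07, 0, 0, 0, 0],
    [1.0, 0.07, 0, 0, 0, 0],
  ],
)

```text
time: 25.62
tool_pos: [0.5424, -0.0742, 0.1912]
tool_rot: [-3.141, -0.003, 1.575]
contact_force: [-0.4, -0.4, 0.5]
opening: 0.0553
grip_force: 0.0
```

Call:
move_arm(
  motion=[
    [0.5, 0.03, 0.2, 0, 0, -0.05],
    [1.0, 0.07, 0.4, 0, 0, -0.1],
    [1.0, 0.07, 0.74, 0, 0, -0.15],
    [1.0, 0.07, 0.74, 0, 0, -0.2],
    [1.0, 0.07, 0.74, 0, 0, -0.25],
    [1.0, 0.07, 0.74, 0, 0, -0.278],
    [1.0, 0.07, 0.74, 0, 0, -0.278],
  ],
)

```text
time: 26.5
tool_pos: [0.5496, 0.0222, 0.1176]
tool_rot: [3.141, -0.001, 2.443]
contact_force: [-0.2, -0.3, -0.3]
opening: 0.0551
grip_force: 0.0
```

```bash
python3 - <<'E'
from h import *
st(); rel([.553,.0325,.006],yaw=np.radians(140))
E
```

```text
{'time': 26.5, 'qpos': [-0.0997, 0.4964, 1.6054, 0.0017, 1.0404, -0.9723], 'tool_pos': [0.5496, 0.0222, 0.1176], 'tool_rot': [3.1407, -0.0013, 2.4425], 'contact_force': [-0.2028, -0.2959, -0.2876], 'opening': 0.0551, 'grip_force': 0.0}
[0.039, 0.099, 1.116] [0.0003, -0.0004, -0.0003]
```

Call:
move_arm(
  motion=[
    [0.04, 0.1, 0.4, 0, 0, 0],
    [0.04, 0.1, 0.8, 0, 0, 0],
    [0.04, 0.1, 1.0, 0, 0, 0],
    [0.04, 0.1, 1.0, 0, 0, 0],
  ],
)

```text
time: 27.0
tool_pos: [0.5519, 0.0334, 0.0166]
tool_rot: [-3.141, -0.004, 2.442]
contact_force: [0.6, -0.0, -0.3]
opening: 0.055
grip_force: 0.0
```

Call:
move_arm(
  motion=[
    [0, 0, 0.1, 0, 0, 0],
    [0, 0, 0.1, 0, 0, 0],
  ],
)

```text
time: 27.25
tool_pos: [0.5532, 0.0339, 0.0086]
tool_rot: [3.14, -0.0, 2.444]
contact_force: [-0.3, 0.9, 0.3]
opening: 0.0549
grip_force: 0.0
```

Call:
move_arm(
  motion=[
    [0, 0, 0, 0, 0, 0],
    [0, 0, 0, 0, 0, 0],
    [0, 0, 0, 0, 0, 0],
    [0, 0, 0, 0, 0, 0],
    [0, 0, 0, 0, 0, 0],
  ],
  fingers=-1,
  newtons=12,
)

```text
time: 27.88
tool_pos: [0.5533, 0.0341, 0.0089]
tool_rot: [3.139, -0.0, 2.445]
contact_force: [-0.7, 0.5, 4.5]
opening: 0.0328
grip_force: 12.0
```

Call:
move_arm(
  motion=[
    [0, 0, -0.4, 0, 0, 0],
    [0, 0, -0.9, 0, 0, 0],
    [0, 0, -1.0, 0, 0, 0],
    [0, 0, -1.0, 0, 0, 0],
  ],
)

```text
time: 28.38
tool_pos: [0.5531, 0.0339, 0.1085]
tool_rot: [3.139, -0.0, 2.445]
contact_force: [-0.1, -0.2, -1.2]
opening: 0.0329
grip_force: 12.0
```

```bash
python3 - <<'E'
from h import *
st(); rel([.5625,-.295,.19],yaw=np.pi/2)
E
```

```text
{'time': 28.375, 'qpos': [-0.0781, 0.513, 1.6054, 0.0022, 1.0219, -0.9531], 'tool_pos': [0.5531, 0.0339, 0.1085], 'tool_rot': [3.1393, -0.0001, 2.4446], 'contact_force': [-0.1044, -0.2441, -1.2232], 'opening': 0.0329, 'grip_force': 11.9745}
[-2.184, -2.46, -0.821] [0.0007, -0.0003, 0.2782]
```

Call:
move_arm(
  motion=[
    [-0.3, -0.3, -0.4, 0, 0, 0],
    [-0.6, -0.6, -0.82, 0, 0, 0],
    [-0.73, -0.82, -0.82, 0, 0, 0],
    [-0.73, -0.82, -0.82, 0, 0, 0],
  ],
)

```text
time: 28.88
tool_pos: [0.5554, -0.0774, 0.1884]
tool_rot: [3.141, -0.003, 2.442]
contact_force: [0.1, 0.0, -0.9]
opening: 0.033
grip_force: 12.0
```

Call:
move_arm(
  motion=[
    [-0.4, -0.4, 0, 0, 0, 0],
    [-0.73, -0.82, 0, 0, 0, 0],
    [-0.73, -0.82, 0, 0, 0, 0],
  ],
)

```text
time: 29.25
tool_pos: [0.5589, -0.1878, 0.1876]
tool_rot: [3.141, -0.004, 2.441]
contact_force: [-0.3, 1.0, 0.0]
opening: 0.033
grip_force: 12.0
```

Call:
move_arm(
  motion=[
    [-0.3, -0.3, 0, 0, 0, 0.05],
    [-0.5, -0.6, 0, 0, 0, 0.1],
    [-0.7, -0.8, 0, 0, 0, 0.15],
    [-0.7, -0.8, 0, 0, 0, 0.2],
    [-0.7, -0.8, 0, 0, 0, 0.25],
    [-0.7, -0.8, 0, 0, 0, 0.278],
    [-0.7, -0.8, 0, 0, 0, 0.278],
  ],
)

```text
time: 30.12
tool_pos: [0.5621, -0.2899, 0.1883]
tool_rot: [-3.14, -0.004, 1.574]
contact_force: [-0.3, -0.8, -0.4]
opening: 0.0333
grip_force: 12.0
```

```bash
python3 - <<'E'
from h import *
st(); rel([.5645,-.29,.055],yaw=np.pi/2)
t=cam('top'); X=cloud(t); m=(abs(X[...,0]-.5465)<.06)&(abs(X[...,1]+.287)<.06)&(X[...,2]>.012)&(X[...,2]<.06); q=X[m]; print(len(q), q.mean(0) if len(q) else '')
E
```

```text
{'time': 30.125, 'qpos': [-0.5985, 0.5715, 1.2585, 0.0026, 1.3149, -0.6019], 'tool_pos': [0.5621, -0.2899, 0.1883], 'tool_rot': [-3.1403, -0.0039, 1.5736], 'contact_force': [-0.3479, -0.8149, -0.3868], 'opening': 0.0333, 'grip_force': 11.9752}
[-0.006, 0.025, 1.333] [-0.0004, -0.0013, 0.0009]
346 [ 0.53193896 -0.26604368  0.02812872]
```

Call:
move_arm(
  motion=[
    [0, 0.02, 0.35, 0, 0, 0],
    [0, 0.02, 0.7, 0, 0, 0],
    [0, 0.02, 0.7, 0, 0, 0],
  ],
)

```text
time: 30.55
tool_pos: [0.5625, -0.29, 0.1167]
tool_rot: [-3.137, -0.006, 1.573]
contact_force: [0.5, -0.5, -0.6]
opening: 0.0328
grip_force: 12.0
```

Call:
move_arm(
  motion=[
    [0, 0, 0.3, 0, 0, 0],
    [0, 0, 0.5, 0, 0, 0],
    [0, 0, 0.62, 0, 0, 0],
    [0, 0, 0.62, 0, 0, 0],
  ],
)

```text
time: 31.05
tool_pos: [0.5642, -0.2916, 0.0581]
tool_rot: [3.141, -0.002, 1.572]
contact_force: [1.0, 0.5, -1.0]
opening: 0.033
grip_force: 12.0
```

Call:
move_arm(
  motion=[
    [0, 0, 0, 0, 0, 0],
    [0, 0, 0, 0, 0, 0],
    [0, 0, 0, 0, 0, 0],
    [0, 0, 0, 0, 0, 0],
  ],
  fingers=0,
)

```text
time: 31.55
tool_pos: [0.5642, -0.2919, 0.0582]
tool_rot: [3.14, -0.002, 1.571]
contact_force: [-0.6, -0.6, 0.0]
opening: 0.0459
grip_force: 0.0
```

Call:
move_arm(
  motion=[
    [0, 0, -0.3, 0, 0, 0],
    [0, 0, -0.6, 0, 0, 0],
    [0, 0, -1.0, 0, 0, 0],
  ],
)

```text
time: 31.92
tool_pos: [0.5635, -0.2916, 0.1581]
tool_rot: [-3.141, -0.003, 1.571]
contact_force: [0.5, -0.2, 0.4]
opening: 0.0458
grip_force: 0.0
```

Call:
move_arm(
  motion=[
    [0.2, 0, -0.3, 0, 0, 0],
    [0.6, 0, -0.8, 0, 0, 0],
    [1.0, 0, -1.0, 0, 0, 0],
    [1.0, 0, -1.0, 0, 0, 0],
  ],
)

```text
time: 32.42
tool_pos: [0.5648, -0.1899, 0.2609]
tool_rot: [3.136, -0.0, 1.575]
contact_force: [1.0, 0.1, -0.6]
opening: 0.0458
grip_force: 0.0
```

Call:
move_arm(
  motion=[
    [0.5, 0, 0, 0, 0, 0],
    [1.0, 0, 0, 0, 0, 0],
    [1.0, 0, 0, 0, 0, 0],
  ],
)

```text
time: 32.8
tool_pos: [0.5636, -0.0899, 0.2576]
tool_rot: [-3.141, -0.003, 1.575]
contact_force: [-0.2, -0.1, 1.1]
opening: 0.0462
grip_force: 0.0
```

```bash
python3 - <<'E'
from h import *
st()
t=cam('top'); e=cam('scene'); save(e,'s9.png')
np.save('t9.npy',cloud(t)); np.save('s9.npy',cloud(e))
o=np.zeros((600,800,3),np.uint8)
o[:300,:400]=cv2.resize(t['image'][160:295,390:570],(400,300),interpolation=2); o[:300,400:]=cv2.resize(e['image'][200:350,80:280],(400,300),interpolation=2)
o[300:,:400]=cv2.resize(t['image'],(400,300)); o[300:,400:]=cv2.resize(e['image'],(400,300)); cv2.imwrite('pics/c9.png',o[...,::-1])
E
```

```text
{'time': 32.8, 'qpos': [-0.2937, 0.4066, 1.3399, 0.0024, 1.3964, -0.298], 'tool_pos': [0.5636, -0.0899, 0.2576], 'tool_rot': [-3.1411, -0.0026, 1.5747], 'contact_force': [-0.2222, -0.1449, 1.118], 'opening': 0.0462, 'grip_force': 0.0}
```

View pics/c9.png

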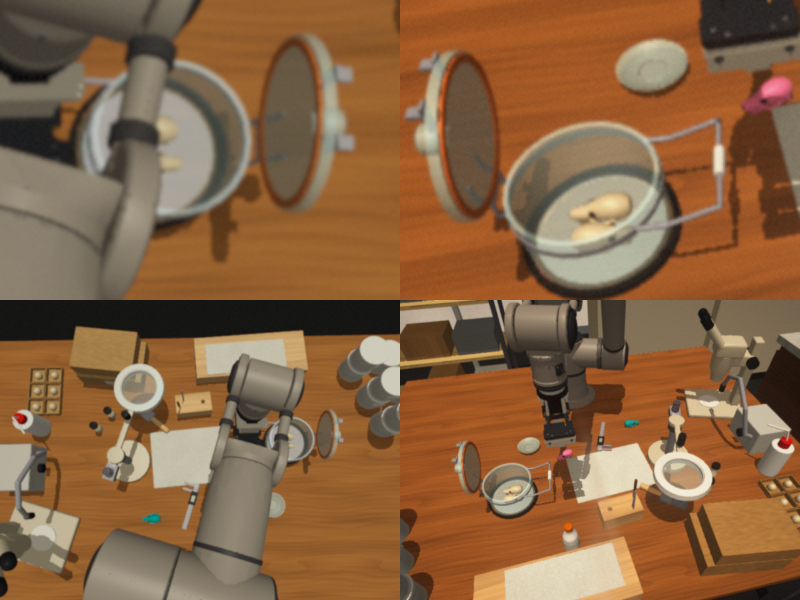

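Both skulls lie in the jar: scene crop (600,205) and (595,230). No other bone skull is on the bench. Next I'll measure the lid from behind.

```bash
python3 - <<'E'
from h import *
for n in('t9','s9'):
    X=np.load(n+'.npy'); q=X[(X[...,1]<-.35)&(X[...,1]>-.47)&(X[...,2]>.09)&(X[...,0]>.42)&(X[...,0]<.67)&(X[...,2]<.28)]
    for z in np.arange(.1,.28,.02):
        w=q[(q[:,2]>=z)&(q[:,2]<z+.02)]
        if len(w): print(n,round(z,2),len(w),'y',w[:,1].min().round(3),w[:,1].max().round(3),'x',w[:,0].min().round(3),w[:,0].max().round(3))
    w=q[q[:,1]<-.39]; print('back parts'); 
    for r in w[::6]: print(r.round(3),end=' ')
    print()
E
```

```text
t9 0.1 120 y -0.37 -0.353 x 0.494 0.588
t9 0.12 209 y -0.371 -0.36 x 0.481 0.602
t9 0.14 254 y -0.371 -0.358 x 0.469 0.614
t9 0.16 271 y -0.371 -0.357 x 0.464 0.617
t9 0.18 343 y -0.41 -0.356 x 0.462 0.621
t9 0.2 316 y -0.376 -0.356 x 0.465 0.618
t9 0.22 329 y -0.376 -0.356 x 0.472 0.611
t9 0.24 560 y -0.39 -0.356 x 0.49 0.595
t9 0.26 58 y -0.372 -0.361 x 0.507 0.56
back parts
[ 0.572 -0.39   0.249] [ 0.546 -0.404  0.194] [ 0.545 -0.41   0.192] [ 0.54  -0.404  0.197] [ 0.538 -0.409  0.194] [ 0.534 -0.403  0.197] [ 0.532 -0.405  0.198] [ 0.528 -0.406  0.193] 
s9 0.1 147 y -0.37 -0.361 x 0.494 0.588
s9 0.12 241 y -0.38 -0.359 x 0.482 0.611
s9 0.14 304 y -0.38 -0.358 x 0.471 0.619
s9 0.16 351 y -0.407 -0.357 x 0.467 0.623
s9 0.18 444 y -0.411 -0.356 x 0.468 0.624
s9 0.2 391 y -0.378 -0.356 x 0.47 0.62
s9 0.22 356 y -0.378 -0.356 x 0.478 0.613
s9 0.24 566 y -0.391 -0.356 x 0.492 0.597
s9 0.26 4 y -0.368 -0.363 x 0.546 0.559
back parts
[ 0.566 -0.391  0.248] [ 0.534 -0.407  0.192] [ 0.541 -0.401  0.196] [ 0.544 -0.406  0.195] [ 0.545 -0.405  0.194] [ 0.547 -0.403  0.192] [ 0.551 -0.4    0.194] [ 0.552 -0.399  0.192] [ 0.549 -0.411  0.186] [ 0.554 -0.407  0.187] [ 0.554 -0.407  0.185] [ 0.558 -0.403  0.185] [ 0.554 -0.405  0.176]
```

Call:
move_arm(
  motion=[
    [-0.3, 0, -0.4, 0, 0, 0],
    [-0.7, -0.1, -0.6, 0, 0, 0],
    [-1.0, -0.2, -0.6, 0, 0, 0],
    [-1.0, -0.2, -0.6, 0, 0, 0],
  ],
  fingers=-1,
)

```text
time: 33.4
tool_pos: [0.5429, -0.196, 0.3175]
tool_rot: [-3.142, -0.001, 1.566]
contact_force: [-0.4, 0.8, -0.3]
opening: 0.0107
grip_force: 0.0
```

Call:
move_arm(
  motion=[
    [-0.4, 0, 0, 0, 0, 0],
    [-0.8, 0, 0, 0, 0, 0],
    [-1.0, 0, 0, 0, 0, 0],
    [-1.0, 0, 0, 0, 0, 0],
  ],
)

```text
time: 33.9
tool_pos: [0.5437, -0.293, 0.317]
tool_rot: [-3.141, -0.003, 1.569]
contact_force: [-0.0, 0.1, -1.0]
opening: 0.0009
grip_force: 0.0
```

Call:
move_arm(
  motion=[
    [-0.4, 0, 0, 0, 0, 0],
    [-0.8, 0, 0, 0, 0, 0],
    [-1.0, 0, 0, 0, 0, 0],
    [-1.0, 0, 0, 0, 0, 0],
  ],
)

```text
time: 34.4
tool_pos: [0.5441, -0.3919, 0.317]
tool_rot: [3.141, -0.003, 1.571]
contact_force: [-0.4, 0.7, -0.4]
opening: 0.0006
grip_force: 0.0
```

Call:
move_arm(
  motion=[
    [-0.3, 0, 0, 0, 0, 0],
    [-0.4, 0, 0, 0, 0, 0],
    [-0.4, 0, 0, 0, 0, 0],
    [-0.4, 0, 0, 0, 0, 0],
  ],
)

```text
time: 34.9
tool_pos: [0.5443, -0.4309, 0.3179]
tool_rot: [3.141, -0.002, 1.572]
contact_force: [-0.2, -0.6, 0.2]
opening: 0.0006
grip_force: 0.0
```

```bash
python3 - <<'E'
from h import *
st(); rel([.541,-.43,.225],yaw=np.pi/2)
E
```

```text
{'time': 34.9, 'qpos': [-0.7809, 0.654, 0.7653, 0.0023, 1.7232, -0.7821], 'tool_pos': [0.5443, -0.4309, 0.3179], 'tool_rot': [3.1406, -0.0022, 1.5723], 'contact_force': [-0.1516, -0.5625, 0.156], 'opening': 0.0006, 'grip_force': 0.0}
[0.007, -0.034, 0.929] [0.0003, -0.0007, 0.0005]
```

Call:
move_arm(
  motion=[
    [0, -0.03, 0.5, 0, 0, 0],
    [0, -0.03, 0.93, 0, 0, 0],
    [0, -0.03, 0.93, 0, 0, 0],
  ],
)

```text
time: 35.28
tool_pos: [0.5399, -0.4299, 0.2212]
tool_rot: [-3.137, -0.008, 1.572]
contact_force: [-0.6, 0.2, 1.3]
opening: 0.0006
grip_force: 0.0
```

Call:
move_arm(
  motion=[
    [0.2, 0, 0, 0, 0, 0],
    [0.35, 0, 0, 0, 0, 0],
    [0.45, 0, 0, 0, 0, 0],
    [0.55, 0, 0, 0, 0, 0],
    [0.65, 0, 0, 0, 0, 0],
    [0.75, 0, 0, 0, 0, 0],
  ],
)

```text
time: 36.02
tool_pos: [0.5408, -0.3566, 0.2246]
tool_rot: [3.141, -0.002, 1.571]
contact_force: [-0.0, -0.5, -0.5]
opening: 0.0006
grip_force: 0.5
```

Call:
move_arm(
  motion=[
    [0.1, 0, 0, 0, 0, 0],
    [0.2, 0, 0, 0, 0, 0],
    [0.3, 0, 0, 0, 0, 0],
    [0.4, 0, 0, 0, 0, 0],
  ],
)

```text
time: 36.52
tool_pos: [0.5409, -0.3163, 0.2248]
tool_rot: [3.141, -0.002, 1.571]
contact_force: [0.8, -0.6, -0.0]
opening: 0.0004
grip_force: 0.1
```

```bash
python3 - <<'E'
from h import *
st()
for n in('scene','top'):
    X=cloud(cam(n)); q=X[(X[...,1]<-.2)&(X[...,1]>-.47)&(X[...,2]>.1)&(X[...,0]>.46)&(X[...,0]<.52)&(X[...,2]<.28)]
    for z in np.arange(.1,.28,.02):
        w=q[(q[:,2]>=z)&(q[:,2]<z+.02)]
        if len(w): print(n,round(z,2),len(w),'y',w[:,1].min().round(3),w[:,1].max().round(3))
E
```

```text
{'time': 36.525, 'qpos': [-0.6524, 0.5339, 1.2226, 0.0021, 1.3858, -0.6532], 'tool_pos': [0.5409, -0.3163, 0.2248], 'tool_rot': [3.1409, -0.002, 1.5713], 'contact_force': [0.8017, -0.5919, -0.0237], 'opening': 0.0004, 'grip_force': 0.1431}
scene 0.14 1 y -0.347 -0.347
scene 0.18 3 y -0.324 -0.318
scene 0.2 2 y -0.316 -0.308
scene 0.22 55 y -0.308 -0.286
top 0.1 1 y -0.229 -0.229
top 0.22 34 y -0.292 -0.283
```

Call:
move_arm(
  motion=[
    [0.1, 0, 0, 0, 0, 0],
    [0.2, 0, 0, 0, 0, 0],
    [0.3, 0, 0, 0, 0, 0],
    [0.3, 0, 0, 0, 0, 0],
    [0.3, 0, -0.3, 0, 0, 0],
    [0.3, 0, -0.6, 0, 0, 0],
    [0.3, 0, -0.6, 0, 0, 0],
    [0.3, 0, -0.6, 0, 0, 0],
    [0.3, 0, -0.6, 0, 0, 0],
    [0.3, 0, -0.6, 0, 0, 0],
    [0.3, 0, -0.6, 0, 0, 0],
    [0.3, 0, -0.6, 0, 0, 0],
  ],
)

```text
time: 38.12
tool_pos: [0.5409, -0.2872, 0.2847]
tool_rot: [3.141, -0.002, 1.571]
contact_force: [-0.3, -0.0, 1.4]
opening: 0.0007
grip_force: 0.0
```

Call:
move_arm(
  motion=[
    [0.3, 0, 0, 0, 0, 0],
    [0.6, 0, 0, 0, 0, 0],
    [1.0, 0, 0, 0, 0, 0],
    [1.0, 0, 0, 0, 0, 0],
    [1.0, 0, 0, 0, 0, 0],
    [1.0, 0, 0, 0, 0, 0],
  ],
)

```text
time: 38.88
tool_pos: [0.5408, -0.1881, 0.2849]
tool_rot: [3.141, -0.002, 1.57]
contact_force: [-0.9, 0.1, 0.3]
opening: 0.0005
grip_force: 0.0
```

```bash
python3 - <<'E'
from h import *
st()
e=cam('scene'); t=cam('top'); np.save('s10.npy',cloud(e)); save(e,'s10.png')
for n,X in(('sc',cloud(e)),('top',cloud(t))):
    m=(abs(X[...,0]-.5465)<.09)&(X[...,2]>.085)&(X[...,2]<.2)
    for y in np.arange(-.38,-.1,.02):
        w=X[m&(X[...,1]>=y)&(X[...,1]<y+.02)]
        if len(w)>3: print(n,round(y,2),len(w),'z med/max',np.median(w[:,2]).round(3),w[:,2].max().round(3),'x',w[:,0].min().round(3),w[:,0].max().round(3))
cv2.imwrite('pics/c10.png',cv2.resize(e['image'][200:360,80:320],(720,480),interpolation=2)[...,::-1])
E
```

```text
{'time': 38.875, 'qpos': [-0.4695, 0.3956, 1.2828, 0.0017, 1.4633, -0.469], 'tool_pos': [0.5408, -0.1881, 0.2849], 'tool_rot': [3.1409, -0.0016, 1.5701], 'contact_force': [-0.8925, 0.0586, 0.2635], 'opening': 0.0005, 'grip_force': 0.0}
sc -0.38 76 z med/max 0.1 0.108 x 0.523 0.569
sc -0.36 359 z med/max 0.106 0.113 x 0.494 0.604
sc -0.34 550 z med/max 0.107 0.113 x 0.478 0.619
sc -0.32 608 z med/max 0.108 0.113 x 0.47 0.626
sc -0.3 671 z med/max 0.108 0.143 x 0.469 0.629
sc -0.28 729 z med/max 0.108 0.143 x 0.469 0.629
sc -0.26 642 z med/max 0.107 0.113 x 0.473 0.625
sc -0.24 503 z med/max 0.107 0.124 x 0.484 0.614
sc -0.22 268 z med/max 0.106 0.124 x 0.512 0.595
sc -0.2 11 z med/max 0.088 0.09 x 0.501 0.614
sc -0.18 52 z med/max 0.091 0.1 x 0.498 0.615
sc -0.16 201 z med/max 0.1 0.105 x 0.498 0.616
top -0.38 80 z med/max 0.102 0.113 x 0.52 0.568
top -0.36 239 z med/max 0.108 0.115 x 0.491 0.578
top -0.34 243 z med/max 0.109 0.114 x 0.487 0.554
top -0.32 60 z med/max 0.111 0.115 x 0.519 0.548
top -0.2 11 z med/max 0.089 0.092 x 0.606 0.61
top -0.18 21 z med/max 0.093 0.099 x 0.607 0.614
top -0.16 218 z med/max 0.101 0.108 x 0.497 0.613
```

View pics/c10.png

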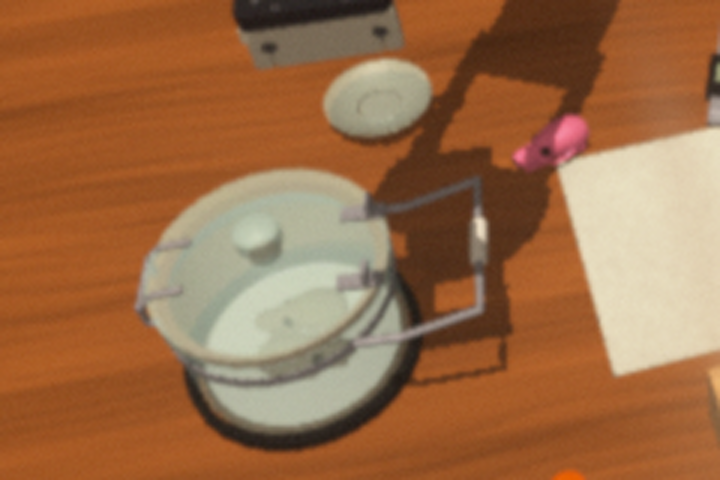

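The lid lies flat and shut, at z .108 all over, with its knob at crop (258,240). The bail grip is at (478,240), and the two lid catches at (355,212) and (355,280) leave room between them for the fingers.

```bash
python3 - <<'E'
from h import *
rel([.556,-.148,.2],yaw=np.radians(-2.3))
e=cam('scene'); t=cam('top')
for n,C in(('sc',e),('top',t)):
    X=cloud(C); h=cv2.cvtColor(C['image'],cv2.COLOR_RGB2HSV)
    m=(X[...,2]>.09)&(X[...,1]>-.17)&(X[...,1]<-.13)&(X[...,0]>.5)&(X[...,0]<.62)&(h[...,2]>190)&(h[...,1]<60)
    q=X[m]; print(n,len(q),(q.min(0)+q.max(0))/2 if len(q) else '',np.ptp(q,axis=0) if len(q) else '')
E
```

```text
[0.399, 0.151, 0.849] [-0.0003, -0.0006, 0.5125]
sc 19 [ 0.54855644 -0.1436423   0.10184306] [0.01683644 0.00583114 0.00458346]
top 10 [ 0.54796984 -0.14507136  0.10443291] [0.01152248 0.00311037 0.00553622]
```

Call:
move_arm(
  motion=[
    [0.2, 0.1, 0, 0, 0, 0.055],
    [0.4, 0.12, 0, 0, 0, 0.11],
    [0.4, 0.12, 0, 0, 0, 0.165],
    [0.4, 0.12, 0.2, 0, 0, 0.22],
    [0.4, 0.12, 0.4, 0, 0, 0.275],
    [0.4, 0.12, 0.6, 0, 0, 0.33],
    [0.4, 0.12, 0.85, 0, 0, 0.385],
    [0.4, 0.12, 0.85, 0, 0, 0.44],
    [0.4, 0.12, 0.85, 0, 0, 0.495],
    [0.4, 0.12, 0.85, 0, 0, 0.512],
    [0.4, 0.12, 0.85, 0, 0, 0.512],
  ],
  fingers=-0.1,
)

```text
time: 40.45
tool_pos: [0.5529, -0.1473, 0.2]
tool_rot: [-3.14, -0.001, -0.037]
contact_force: [0.0, -0.3, 0.3]
opening: 0.0411
grip_force: 0.0
```

```bash
python3 - <<'E'
from h import *
st(); rel([.553,-.1485,.0895],yaw=np.radians(-2.3))
e=cam('scene')
cv2.imwrite('pics/c11.png',cv2.resize(e['image'][200:360,80:320],(720,480),interpolation=2)[...,::-1])
E
```

```text
{'time': 40.45, 'qpos': [-0.3954, 0.4496, 1.433, 0.0021, 1.2592, 1.2119], 'tool_pos': [0.5529, -0.1473, 0.2], 'tool_rot': [-3.1397, -0.0006, -0.0371], 'contact_force': [0.012, -0.2655, 0.283], 'opening': 0.0411, 'grip_force': 0.0}
[0.001, 0.014, 1.105] [-0.0006, -0.0002, 0.001]
```

View pics/c11.png

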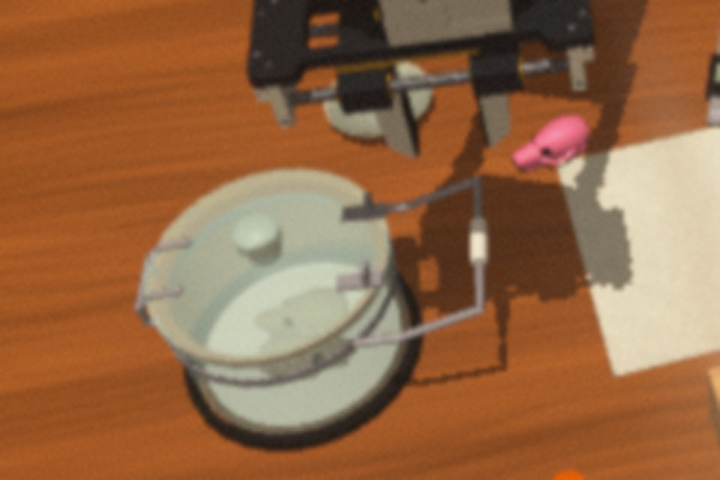

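The fingertips at crop (410,150) and (495,140) straddle the sleeve at (478,240). I'll descend and grip it.

Call:
move_arm(
  motion=[
    [0, 0.014, 0.4, 0, 0, 0],
    [0, 0.014, 0.8, 0, 0, 0],
    [0, 0.014, 1.0, 0, 0, 0],
    [0, 0.014, 1.0, 0, 0, 0],
  ],
)

```text
time: 41.0
tool_pos: [0.552, -0.148, 0.0986]
tool_rot: [-3.139, 0.003, -0.037]
contact_force: [0.1, 0.5, 1.2]
opening: 0.0413
grip_force: 0.0
```

Call:
move_arm(
  motion=[
    [0, 0, 0.09, 0, 0, 0],
    [0, 0, 0.09, 0, 0, 0],
  ],
)

```text
time: 41.25
tool_pos: [0.5531, -0.1483, 0.0914]
tool_rot: [-3.14, -0.001, -0.037]
contact_force: [-0.1, -1.3, -0.8]
opening: 0.0412
grip_force: 0.0
```

Call:
move_arm(
  motion=[
    [0, 0, 0, 0, 0, 0],
    [0, 0, 0, 0, 0, 0],
    [0, 0, 0, 0, 0, 0],
    [0, 0, 0, 0, 0, 0],
    [0, 0, 0, 0, 0, 0],
    [0, 0, 0, 0, 0, 0],
  ],
  fingers=-1,
  newtons=20,
)

```text
time: 42.0
tool_pos: [0.5531, -0.1464, 0.0914]
tool_rot: [-3.137, -0.001, -0.038]
contact_force: [0.4, 6.9, 2.0]
opening: 0.011
grip_force: 20.0
```

```bash
python3 - <<'E'
from h import *
st()
for d in range(10,105,10):
    a=np.radians(20+d); print(d,round((np.cos(np.radians(20))-np.cos(a))*.58,3),round(-(np.sin(a)-np.sin(np.radians(20)))*.58,3))
E
```

```text
{'time': 42.0, 'qpos': [-0.3953, 0.5636, 1.5683, 0.0054, 1.0106, 1.2102], 'tool_pos': [0.5531, -0.1464, 0.0914], 'tool_rot': [-3.137, -0.0008, -0.0375], 'contact_force': [0.4208, 6.9049, 1.9755], 'opening': 0.011, 'grip_force': 20.0139}
10 0.043 -0.092
20 0.101 -0.174
30 0.172 -0.246
40 0.255 -0.304
50 0.347 -0.347
60 0.444 -0.373
70 0.545 -0.382
80 0.646 -0.373
90 0.743 -0.347
100 0.835 -0.304
```

Call:
move_arm(
  motion=[
    [0, 0.02, -0.092, 0, 0, 0],
    [0, 0.08, -0.174, 0, 0, 0],
    [0, 0.15, -0.246, 0, 0, 0],
    [0, 0.235, -0.304, 0, 0, 0],
    [0, 0.327, -0.347, 0, 0, 0],
    [0, 0.424, -0.373, 0, 0, 0],
  ],
)

```text
time: 42.75
tool_pos: [0.5509, -0.1882, 0.1304]
tool_rot: [-3.136, -0.0, -0.037]
contact_force: [-3.9, 9.4, 8.3]
opening: 0.0111
grip_force: 20.0
```

```bash
python3 - <<'E'
from h import *
st(); X=cloud(cam('scene')); 
for y in np.arange(-.26,-.13,.01):
    w=X[(X[...,2]>.08)&(X[...,2]<.16)&(X[...,0]>.605)&(X[...,0]<.64)&(X[...,1]>=y)&(X[...,1]<y+.01)]
    if len(w): print(round(y,2),len(w),w[:,2].min().round(3),w[:,2].max().round(3))
E
```

```text
{'time': 42.75, 'qpos': [-0.4638, 0.5348, 1.4953, 0.0061, 1.114, 1.1411], 'tool_pos': [0.5509, -0.1882, 0.1304], 'tool_rot': [-3.1356, -0.0001, -0.0368], 'contact_force': [-3.9105, 9.3964, 8.2919], 'opening': 0.0111, 'grip_force': 20.019}
-0.26 87 0.08 0.109
-0.25 71 0.08 0.108
-0.24 53 0.08 0.108
-0.23 4 0.081 0.104
-0.22 7 0.08 0.082
-0.21 17 0.08 0.102
-0.2 44 0.094 0.137
-0.19 2 0.136 0.138
```

Call:
move_arm(
  motion=[
    [0, 0.1, -0.015, 0, 0, 0],
    [0, 0.2, -0.01, 0, 0, 0],
    [0, 0.3, 0.015, 0, 0, 0],
    [0, 0.39, 0.055, 0, 0, 0],
    [0, 0.39, 0.055, 0, 0, 0],
  ],
)

```text
time: 43.42
tool_pos: [0.5491, -0.2305, 0.1225]
tool_rot: [-3.139, 0.001, -0.038]
contact_force: [-4.7, 1.0, 3.7]
opening: 0.011
grip_force: 20.0
```

```bash
python3 - <<'E'
from h import *
st(); e=cam('scene'); X=cloud(e)
for y in np.arange(-.26,-.13,.01):
    w=X[(X[...,2]>.08)&(X[...,2]<.16)&(X[...,0]>.605)&(X[...,0]<.64)&(X[...,1]>=y)&(X[...,1]<y+.01)]
    if len(w): print(round(y,2),len(w),w[:,2].min().round(3),w[:,2].max().round(3))
E
```

```text
{'time': 43.425, 'qpos': [-0.5269, 0.5657, 1.4637, 0.0017, 1.1141, 1.0815], 'tool_pos': [0.5491, -0.2305, 0.1225], 'tool_rot': [-3.1394, 0.0009, -0.0383], 'contact_force': [-4.6764, 0.9891, 3.6875], 'opening': 0.011, 'grip_force': 20.0082}
-0.26 83 0.08 0.109
-0.25 71 0.08 0.11
-0.24 59 0.081 0.13
-0.23 33 0.08 0.126
-0.22 25 0.081 0.108
-0.21 13 0.081 0.092
```

Call:
move_arm(
  motion=[
    [0, 0, 0, 0, 0, 0],
    [0, 0, 0, 0, 0, 0],
    [0, 0, 0, 0, 0, 0],
    [0, 0, -0.2, 0, 0, 0],
    [0, 0, -0.6, 0, 0, 0],
    [0, 0, -1.0, 0, 0, 0],
    [0, 0, -1.0, 0, 0, 0],
  ],
  fingers=-0.1,
)

```text
time: 44.35
tool_pos: [0.5516, -0.2306, 0.2265]
tool_rot: [3.14, -0.008, -0.037]
contact_force: [-0.2, -0.8, -0.9]
opening: 0.0412
grip_force: 0.0
```

Call:
move_arm(
  motion=[
    [0, -0.3, -0.3, 0, 0, 0],
    [0, -0.7, -0.4, 0, 0, 0],
    [0, -1.0, -0.4, 0, 0, 0],
    [0, -1.0, -0.4, 0, 0, 0],
    [0, -1.0, -0.4, 0, 0, 0],
    [0, -1.0, -0.4, 0, 0, 0],
  ],
)

```text
time: 45.1
tool_pos: [0.5534, -0.1309, 0.2624]
tool_rot: [-3.14, -0.0, -0.038]
contact_force: [0.4, -0.1, -1.2]
opening: 0.0415
grip_force: 0.0
```

```bash
python3 - <<'E'
from h import *
st(); e=cam('scene'); t=cam('top'); X=cloud(e)
for y in np.arange(-.26,-.13,.01):
    w=X[(X[...,2]>.08)&(X[...,2]<.16)&(X[...,0]>.605)&(X[...,0]<.64)&(X[...,1]>=y)&(X[...,1]<y+.01)]
    if len(w): print(round(y,2),len(w),w[:,2].min().round(3),w[:,2].max().round(3))
o=np.zeros((600,800,3),np.uint8)
o[:300,:400]=cv2.resize(e['image'][200:350,80:280],(400,300),interpolation=2); o[:300,400:]=cv2.resize(e['image'][150:300,380:580],(400,300),interpolation=2)
o[300:,:400]=cv2.resize(e['image'],(400,300)); o[300:,400:]=cv2.resize(t['image'],(400,300)); cv2.imwrite('pics/c12.png',o[...,::-1])
E
```

```text
{'time': 45.1, 'qpos': [-0.368, 0.3997, 1.3374, 0.0018, 1.405, 1.2409], 'tool_pos': [0.5534, -0.1309, 0.2624], 'tool_rot': [-3.1398, -0.0, -0.0384], 'contact_force': [0.3723, -0.0991, -1.1806], 'opening': 0.0415, 'grip_force': 0.0}
-0.26 83 0.081 0.109
-0.25 69 0.08 0.11
-0.24 63 0.08 0.13
-0.23 34 0.081 0.124
-0.22 33 0.08 0.111
-0.21 14 0.08 0.091
```

View pics/c12.png

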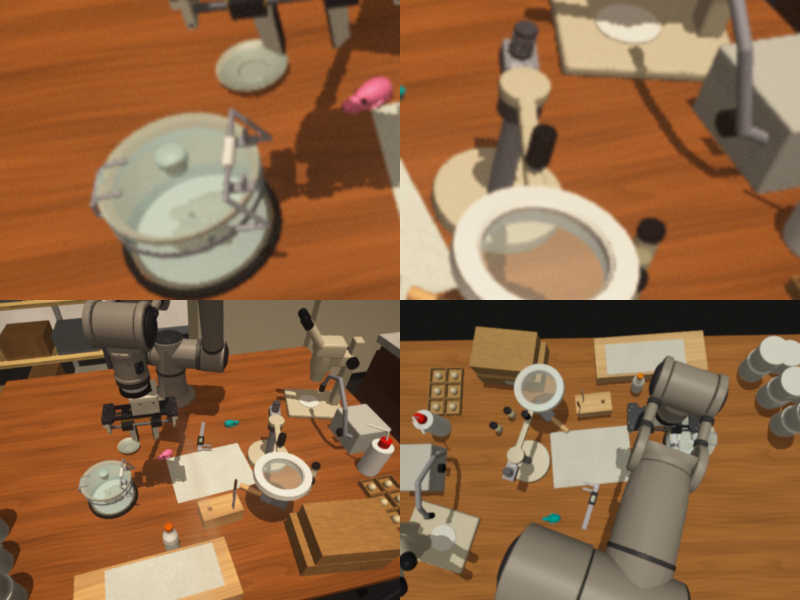

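The bail is clamped on the lid at crop (230,150) and the pin is seated on the lug at (523,45). The glue and vials are upright and the robot is clear.

```bash
python3 -c "
from cell import robot
print(robot.hand_in())"
```

```text
the job is handed in; nothing more can be done
None
```

I handed the job in at 45 s of robot time; the hand-in returned no verdict. The last pictures showed the magnifier arm pinned aside, both skulls in the jar (only two were found on the bench), the lid shut, the bail clamped, and the glue bottle and vials upright.

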